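# Line up the sample bottles by height beside the pump

### The arm

A 6-joint arm with a two-finger parallel gripper is mounted at the origin on the work surface. World frame = base frame: x ahead of the robot, y to its left, z up, the work surface at z = 0. Lengths are in m, angles in rad, forces in N, time in s.
With the tool pointing down it reaches from about 0.325 to 0.9 m from the base axis. Payload 6.1 kg.
Tool frame: the origin (TCP) lies at the very end of the fingers, on their centre line; the grasp point (between the pads) lies 19 mm behind it; z points along the fingers, y is the line along which they close (so a half turn about z gives the same grasp; the last joint's range is limited). The gripper opens to 87 mm and grips with 3 to 60 N. Pads are 19 mm wide; open, the fingers measure 117 mm over their backs; the gripper's body (75 mm by 190 mm) begins 51 mm behind the grasp point.
Start: joints at [1.181, 0.22, 1.526, -0, 1.395, -0.126], TCP at [0.163, 0.603, 0.184] pointing down, gripper open.
Joint ranges: [-2.98, 2.98], [-0.91, 2.08], [0.09, 2.57], [-1.24, 4.39], [0.2, 2.65], [-2.68, 2.68]. Speed limits (rad/s): [2.57, 2.57, 3.01, 3.14, 3.14, 3.14].

### API

Orientations are given as a unit quaternion [x, y, z, w].
In Python, from workcell import * gives the robot as it stands. The module is installed in compiled form; this text tells all that it offers.
- The arm moves only by the tool arm_command, never from a script. Its argument "motion" is a list that holds one entry, the list of rows, each a list of 6 numbers: the shift along the tool's x, y, z in m, then the turn, a rotation vector about the tool's x, y, z in degrees. In form: [[[dx, dy, dz, rx, ry, rz], ...]]. A call has 1 to 8 rows; each row shifts and turns the commanded pose from where the row before left it, along the tool's axes as they then stand; what a row does not reach is not made up. A row lasts 1/10 s, in which the tool goes at most 50 mm and 8.59 degrees, less where a joint would pass 70% of its speed; a pose out of reach is approached as far as the arm can. A call is refused whole if a number of a shift passes 0.05 or a number of a turn 8.59, either way. A call with a gripper value outside its range is refused whole. "claw" is the finger opening in m, from 0 to 0.087, set as the call begins (left out, the last holds). The fingers move at their own pace and stop on an object; the grip force is fixed at half the most. Time passes only in rows, so rows that do not move let the fingers close. It gives the time, the measured TCP pose, the force, the opening and the grip force at its end, in the units of the state.
- get_obs(): the state, without advancing time (a new reading comes with each control period).
- read_camera(name): name is "side" or "top" or "wrist"; returns the picture (384x512x3 uint8, red, green, blue); there is no depth.
- camera_params(name): a dict with "intrinsics" (3x3 intrinsics, pixels), "R" (3x3) and "t" (3): a world point X has camera coordinates R X + t. Camera axes: x right, y down, z forward; pixel columns grow to the right and rows downward; lengths in m; the calibration is good to about 2 mm. A picture is of the moment at which its call begins: read the wrist's pose just before it. camera_params takes no time and is no camera call; for the wrist camera it gives the pose at the moment of the call.
- sign_off(): hands the job in; it is judged then, once.
The state is a dict: "time_s": time; "joint_pos": joint angles; "qd": joint speeds; "tau": joint torques, N m; "position": TCP position; "tcp_rot": TCP orientation; "force": force on the tool from outside, world axes, zero at the start; "moment": the same for the moment, N m; "width": finger opening in m; "gripper_force": force on a finger pad.
Only numpy, scipy, OpenCV 4.12 (cv2) and the standard library are available. Lean on these libraries where they do the work, as an engineer would, in place of code of your own. Each camera call takes 0.05 s, during which the arm holds its last target. There are 200 camera calls.

### The job

Line the four green-capped sample bottles up by height on the white tray, ready for sampling: the tallest on the pad next to the grey pump, each next one shorter, the shortest at the far end by the beaker. Stand each bottle upright in the middle of its own rubber pad; set it down rather than dropping it, and never knock one over.

Things in the scene. Friction and masses are not known exactly. Their poses are not given: they have to be found in the camera images.
- bottle_a: shortest of four sample bottles: upright glass bottle with a blue sleeve, 78 mm tall with its cap, body 44 mm diameter, about 90 g. All four have the same green screw cap, 40 mm diameter and 30 mm tall, at the top, with a thinner neck under it; the shoulder starts 34 mm below the top. Grip it by the cap. Origin: centre of its underside, z up along its axis.
- bottle_b: second shortest of four sample bottles: upright glass bottle with a blue sleeve, 100 mm tall with its cap, body 48 mm diameter, about 130 g. All four have the same green screw cap, 40 mm diameter and 30 mm tall, at the top, with a thinner neck under it; the shoulder starts 34 mm below the top. Grip it by the cap. Origin: centre of its underside, z up along its axis.
- bottle_c: second tallest of four sample bottles: upright glass bottle with a blue sleeve, 122 mm tall with its cap, body 52 mm diameter, about 180 g. All four have the same green screw cap, 40 mm diameter and 30 mm tall, at the top, with a thinner neck under it; the shoulder starts 34 mm below the top. Grip it by the cap. Origin: centre of its underside, z up along its axis.
- bottle_d: tallest of four sample bottles: upright glass bottle with a blue sleeve, 144 mm tall with its cap, body 56 mm diameter, about 240 g. All four have the same green screw cap, 40 mm diameter and 30 mm tall, at the top, with a thinner neck under it; the shoulder starts 34 mm below the top. Grip it by the cap. Origin: centre of its underside, z up along its axis.
- pad_1: an end pad of the row: round dark rubber pad, 64 mm diameter, 3 mm thick, fixed on the white tray. pad_1 to pad_4 follow in this order in a straight row, 80 mm between centres, roughly left-right. Origin: centre of its underside, 3 mm below the surface a bottle stands on; x points across the row, y along it from pad_1 to pad_4.
- pad_2: an inner pad of the row: round dark rubber pad, 64 mm diameter, 3 mm thick, fixed on the white tray. pad_1 to pad_4 follow in this order in a straight row, 80 mm between centres, roughly left-right. Origin: centre of its underside, 3 mm below the surface a bottle stands on; x points across the row, y along it from pad_1 to pad_4.
- pad_3: an inner pad of the row: round dark rubber pad, 64 mm diameter, 3 mm thick, fixed on the white tray. pad_1 to pad_4 follow in this order in a straight row, 80 mm between centres, roughly left-right. Origin: centre of its underside, 3 mm below the surface a bottle stands on; x points across the row, y along it from pad_1 to pad_4.
- pad_4: an end pad of the row: round dark rubber pad, 64 mm diameter, 3 mm thick, fixed on the white tray. pad_1 to pad_4 follow in this order in a straight row, 80 mm between centres, roughly left-right. Origin: centre of its underside, 3 mm below the surface a bottle stands on; x points across the row, y along it from pad_1 to pad_4.
- pump: small pump: grey box 90 x 70 mm and 65 mm high with a flat black round dial (to 79 mm high) on top, fixed to the bench off one end of the row of pads, 105 mm from the centre of the nearest pad, which is pad_1 or pad_4; an open glass beaker (60 mm across, 70 mm high) stands at the other end. Origin: centre of its underside.

How it is judged:
By the outcome, as a careful person would: the job done as asked, in the order asked, and still so for the second after the job is handed in, with the robot touching nothing.
It also fails if it takes over 109 s, if anything falls off the work surface, if the arm or the gripper's body presses on something with over 40 N, if the wrist force passes 120 N, or if a joint passes its speed limit or range.

## Working session

There is one attempt and no reset: what is moved stays moved. The work goes in short steps, Python scripts to look and compute and a tool call to move; the robot and the scene stay as the last step left them, time stands still between calls to the robot, and variables do not carry over. Pictures are saved under pics/ and viewed, at most 14 in all, crops included, and the job is handed in when it is done.

Besides the shell and the picture viewer there is one more tool, called after "Call:" by a JSON object that holds its "method" and its "body", one argument or row to a line. arm_command: Moves the arm, as the interface text tells. Its arguments: {"type":"object","properties":{"motion":{"type":"array"},"claw":{"type":"number"}},"required":["motion"]}

```bash
mkdir -p pics; python3 - <<'E'
from workcell import *
import cv2,numpy as np
for n in("top","side"):
    cv2.imwrite(f"pics/{n}0.png",cv2.cvtColor(read_camera(n),cv2.COLOR_RGB2BGR))
    p=camera_params(n);print(n,np.round(p["intrinsics"],1).tolist(),np.round(p["R"],4).tolist(),np.round(p["t"],4).tolist())
o=get_obs();print({k:np.round(v,4).tolist() for k,v in o.items()})
E
```

```text
top [[369.8, 0.0, 252.6], [0.0, 369.8, 186.9], [0.0, 0.0, 1.0]] [[-0.0206, -0.9998, 0.0048], [-0.9942, 0.0199, -0.1059], [0.1057, -0.007, -0.9944]] [0.0211, 0.4893, 0.898]
side [[356.8, 0.0, 251.9], [0.0, 356.8, 197.1], [0.0, 0.0, 1.0]] [[-0.9554, -0.2953, -0.0067], [-0.2019, 0.6694, -0.7149], [0.2156, -0.6817, -0.6992]] [0.4549, 0.1262, 0.8368]
{'time_s': 0.1, 'joint_pos': [1.1809, 0.2211, 1.5275, -0.0, 1.3947, -0.1261], 'qd': [0.0016, -0.0018, -0.0017, -0.0001, 0.0022, 0.002], 'tau': [0.0006, -49.594, -38.8522, 0.0702, 0.0515, -0.0], 'position': [0.1627, 0.6028, 0.1832], 'tcp_rot': [0.1315, 0.9913, -0.0009, -0.0002], 'force': [0.1642, -0.3403, 0.4326], 'moment': [0.0088, 0.0019, 0.0123], 'gripper_force': 0.0, 'width': 0.0869}
```

View pics/top0.png

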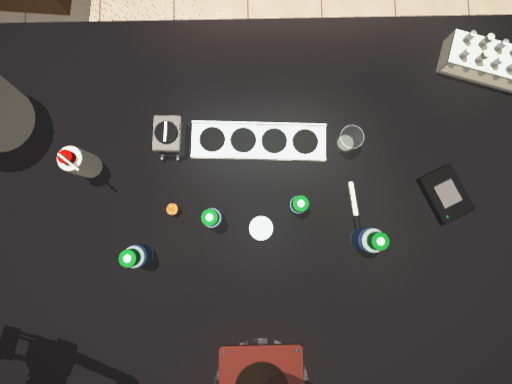

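View pics/side0.png

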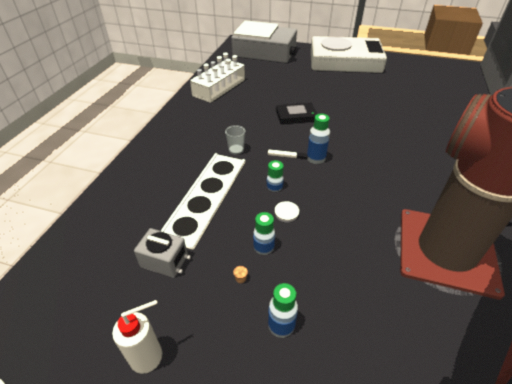

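Top view: the pump (167,132) is left of the tray and the beaker (350,138) right. The pads are at about (212,139), (243,140), (274,141) and (305,141). Caps are at (210,218), (300,204), (128,258) and (380,241). Next I'll triangulate the caps and pads.

```bash
cat >h.py <<'E'
from workcell import *
import cv2,numpy as np
def ray(n,uv,z):
    p=camera_params(n);R,t,K=(np.array(p[k]) for k in("R","t","intrinsics"))
    c=-R.T@t;d=R.T@np.linalg.solve(K,[*uv,1.]);return c+d*(z-c[2])/d[2]
def proj(n,X):
    p=camera_params(n);R,t,K=(np.array(p[k]) for k in("R","t","intrinsics"))
    q=K@(R@np.array(X)+t);return q[:2]/q[2]
def blobs(m,lo=20,hi=5000):
    n,l,s,c=cv2.connectedComponentsWithStats(m.astype(np.uint8))
    return [(c[i],s[i]) for i in range(1,n) if lo<s[i][4]<hi]
def tri(u,v):
    A=[];b=[]
    for n,(x,y) in(("top",u),("side",v)):
        p=camera_params(n);P=p["intrinsics"]@np.c_[p["R"],p["t"]]
        A+=[P[0]-x*P[2],P[1]-y*P[2]]
    A=np.array(A);return np.linalg.lstsq(A[:,:3],-A[:,3],rcond=None)[0]
E
python3 - <<'E'
from h import *
ims={n:cv2.imread(f"pics/{n}0.png") for n in("top","side")}
g={}
for n,i in ims.items():
    i=i.astype(int);m=(i[...,1]>80)&(i[...,1]-i[...,2]>40)&(i[...,1]-i[...,0]>40)
    m=cv2.morphologyEx(m.astype(np.uint8),cv2.MORPH_CLOSE,np.ones((7,7)))
    g[n]=blobs(m); print(n,[(np.round(c,1).tolist(),s.tolist()) for c,s in g[n]])
for c,s in g["top"]:
    for d,e in g["side"]:
        X=tri(c,d);r=np.linalg.norm(proj("top",X)-c)+np.linalg.norm(proj("side",X)-d)
        if r<8: print(np.round(c),np.round(d),np.round(X,3),round(r,1))
for n in ims:
    i=cv2.resize(ims[n][110:170,140:380] if n=="top" else ims[n][130:280,120:260],None,fx=3.3 if n=="top" else 4,fy=3.3 if n=="top" else 4,interpolation=cv2.INTER_CUBIC)
    cv2.imwrite(f"pics/{n}_crop.png",i)
t=cv2.cvtColor(ims["top"],cv2.COLOR_BGR2GRAY)
reg=t[115:165,185:332]; 
P=[]
for c,s in blobs(reg<90,300,1500):
    c=c+[185,115];P.append(ray("top",c,.008));print(np.round(c,1),s[2:],P[-1].round(4),proj("side",P[-1]).round())
E
```

```text
top [([300.2, 203.0], [292, 195, 17, 17, 231]), ([209.0, 217.0], [201, 209, 17, 17, 242]), ([378.8, 240.7], [367, 232, 23, 19, 310]), ([127.5, 257.6], [118, 249, 21, 19, 295])]
side [([320.6, 120.5], [312, 112, 18, 18, 214]), ([275.0, 168.1], [268, 160, 16, 18, 220]), ([263.9, 222.2], [255, 212, 19, 22, 335]), ([283.7, 297.1], [273, 283, 24, 29, 481])]
[300. 203.] [275. 168.] [ 0.444 -0.101  0.065] 0.9
[300. 203.] [264. 222.] [ 0.469 -0.135 -0.198] 5.6
[209. 217.] [275. 168.] [0.405 0.096 0.232] 6.9
[209. 217.] [264. 222.] [0.414 0.113 0.088] 1.0
[379. 241.] [321. 121.] [ 0.355 -0.261  0.132] 0.2
[128. 258.] [284. 297.] [0.327 0.292 0.11 ] 1.1
[211.8 138.8] [ 23  23 420] [0.6184 0.1138 0.008 ] [184. 226.]
[243.  139.5] [ 23  22 409] [0.6151 0.0334 0.008 ] [198. 204.]
[273.9 140. ] [ 23  23 386] [ 0.6123 -0.0465  0.008 ] [210. 185.]
[305.  141.2] [ 23  23 415] [ 0.6076 -0.1268  0.008 ] [222. 167.]
```

View pics/side_crop.png

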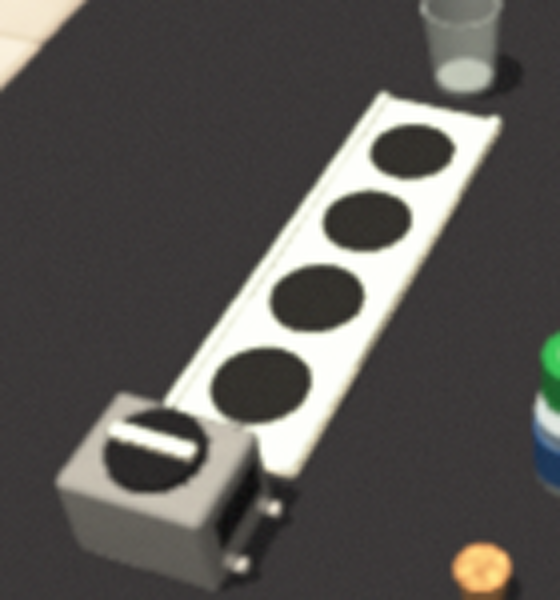

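```bash
python3 - <<'E'
from h import *
from scipy.optimize import least_squares
top=[(212-.2,138.8),(243,139.5),(273.9,140),(305,141.2)]
sd=[(185.3,226.3),(199.3,204.5),(211.8,185.3),(223,168)]
sd=[(120+(a-.5*3)/4,130+(b-.5*3)/4) for a,b in[(261,385),(317,298),(367,221),(412,152)]]
for a,b in zip(top,sd):print("pad",tri(a,b).round(4))
th=np.linspace(0,2*np.pi,60);ring=np.c_[.02*np.cos(th),.02*np.sin(th)]
def cen(n,x,y,zt):
    P=np.array([proj(n,[x+a,y+b,z]) for a,b in ring for z in(zt,zt-.03)],np.float32)
    h=cv2.convexHull(P);m=cv2.moments(h);return np.array([m["m10"],m["m01"]])/m["m00"]
B={"a":((300.2,203),(275,168.1),.078),"b":((209,217),(263.9,222.2),.1),"c":((127.5,257.6),(283.7,297.1),.122),"d":((378.8,240.7),(320.6,120.5),.144)}
for k,(u,v,z) in B.items():
    r=least_squares(lambda p:np.r_[cen("top",*p)-u,cen("side",*p)-v],[.4,0,z],diff_step=1e-3)
    r2=least_squares(lambda p:np.r_[cen("top",*p,z)-u,cen("side",*p,z)-v],[.4,0],diff_step=1e-3)
    print(k,r.x.round(4),r2.x.round(4),r2.fun.round(2))
E
```

```text
pad [0.617  0.1134 0.0087]
pad [0.6138 0.033  0.0084]
pad [ 0.6107 -0.0468  0.0082]
pad [ 0.6067 -0.1269  0.0076]Traceback (most recent call last):
  File "<stdin>", line 13, in <module>
    return func(*args, **kwargs)
    result = trf(vector_fun.fun, vector_fun.jac, x0, f0, J0, lb, ub, ftol, xtol,
                 gtol, max_nfev, x_scale, loss_function, tr_solver,
                 tr_options.copy(), verbose, callback=callback_wrapped)
    return trf_no_bounds(
        fun, jac, x0, f0, J0, ftol, xtol, gtol, max_nfev, x_scale,
        loss_function, tr_solver, tr_options, verbose, callback=callback)
    f_new = fun(x_new)
    self._update_fun()
    ~~~~~~~~~~~~~~~~^^
    self.f = self.fun_wrapped(xp_copy(self.x))
             ~~~~~~~~~~~~~~~~^^^^^^^^^^^^^^^^^
    return np.atleast_1d(self.fun(x))
                         ~~~~~~~~^^^
    return self.f(x, *self.args, **self.kwargs)
           ~~~~~~^^^^^^^^^^^^^^^^^^^^^^^^^^^^^^
  File "<stdin>", line 13, in <lambda>
  File "<stdin>", line 9, in cen
  File "h.py", line 7, in proj
    p=camera_params(n);R,t,K=(np.array(p[k]) for k in("R","t","intrinsics"))
ValueError: time passes only in moves, steps and waits
```

Call:
{"method": "arm_command", "body": {
  "motion": [
    [[0, 0, -0.03, 0, 0, 8.5], [0, 0, -0.03, 0, 0, 8.5], [0, 0, -0.02, 0, 0, 8.5], [0, 0, 0, 0, 0, 8.5], [0, 0, 0, 0, 0, 8.5], [0, 0, 0, 0, 0, 8.5], [0, 0, 0, 0, 0, 8.5], [0, 0, 0, 0, 0, 8.5]]
  ],
  "claw": 0.08
}}

```text
time_s: 0.9
position: [0.1629, 0.603, 0.2636]
tcp_rot: [0.666, 0.746, -0.001, 0.0]
force: [0.5, -0.7, 0.7]
width: 0.0802
gripper_force: 0.0
```

```bash
cat >>h.py <<'E'
from functools import lru_cache
if 1:
    _cp=camera_params; _c={}
    def camera_params(n):
        if n=="wrist": return _cp(n)
        if n not in _c:_c[n]=_cp(n)
        return _c[n]
from scipy.spatial.transform import Rotation as Ro
def delta(x,y,z):
    o=get_obs();return (Ro.from_quat(o["tcp_rot"]).inv().apply(np.array([x,y,z])-o["position"])).round(4)
th=np.linspace(0,2*np.pi,60);ring=np.c_[.02*np.cos(th),.02*np.sin(th)]
def cen(n,x,y,zt):
    P=np.array([proj(n,[x+a,y+b,z]) for a,b in ring for z in(zt,zt-.03)],np.float32)
    m=cv2.moments(cv2.convexHull(P));return np.array([m["m10"],m["m01"]])/m["m00"]
E
python3 - <<'E'
from h import *
from scipy.optimize import least_squares
B={"a":((300.2,203),(275,168.1),.078),"b":((209,217),(263.9,222.2),.1),"c":((127.5,257.6),(283.7,297.1),.122),"d":((378.8,240.7),(320.6,120.5),.144)}
for k,(u,v,z) in B.items():
    r=least_squares(lambda p:np.r_[cen("top",*p)-u,cen("side",*p)-v],[.4,.1,z],diff_step=1e-3)
    r2=least_squares(lambda p:np.r_[cen("top",*p,z)-u,cen("side",*p,z)-v],[.4,.1],diff_step=1e-3)
    print(k,r.x.round(4),r2.x.round(4),r2.fun.round(2))
E
```

```text
a [ 0.4436 -0.1008  0.0806] [ 0.4438 -0.1018] [ 0.36  0.33 -0.49  0.45]
b [0.4141 0.113  0.1029] [0.4144 0.1122] [ 0.57  0.37 -0.5   0.56]
c [0.3273 0.292  0.1249] [0.3274 0.2915] [ 0.77  0.46 -0.52  0.56]
d [ 0.355  -0.2599  0.1475] [ 0.355  -0.2618] [ 0.32 -0.   -0.14  0.73]
```

Call:
{"method": "arm_command", "body": {
  "motion": [
    [[0, 0, 0, 0, 0, 6.5], [-0.04, 0.021, 0, 0, 0, 0], [-0.04, 0.021, 0, 0, 0, 0], [-0.04, 0.021, 0, 0, 0, 0], [-0.04, 0.021, 0, 0, 0, 0], [-0.04, 0.021, 0, 0, 0, 0], [-0.04, 0.021, 0, 0, 0, 0], [-0.04, 0.021, 0, 0, 0, 0]]
  ]
}}

```text
time_s: 1.7
position: [0.3121, 0.3226, 0.2639]
tcp_rot: [0.705, 0.71, -0.0, 0.0]
force: [0.4, 1.0, 1.1]
width: 0.0799
gripper_force: 0.0
```

Call:
{"method": "arm_command", "body": {
  "motion": [
    [[-0.031, 0.017, 0, 0, 0, 0], [0, 0, 0.02, 0, 0, 0], [0, 0, 0.02, 0, 0, 0], [0, 0, 0, 0, 0, 0], [0, 0, 0, 0, 0, 0]]
  ]
}}

```text
time_s: 2.2
position: [0.3287, 0.2933, 0.2242]
tcp_rot: [0.705, 0.71, -0.001, -0.0]
force: [-0.1, 0.2, 0.6]
width: 0.0801
gripper_force: 0.0
```

```bash
python3 - <<'E'
from h import *
o=get_obs();p=camera_params("wrist")
im=read_camera("wrist");cv2.imwrite("pics/w1.png",cv2.cvtColor(im,cv2.COLOR_RGB2BGR))
R,t,K=(np.array(p[k]) for k in("R","t","intrinsics"))
f=lambda X:(lambda q:(q[:2]/q[2]).round(1))(K@(R@np.array(X)+t))
print("expected cap centre px",f([.327,.292,.122]),f([.337,.292,.122]),f([.327,.302,.122]))
print(o["position"].round(4),o["tcp_rot"].round(4),delta(.327,.292,.093))
E
```

```text
expected cap centre px [254.4 179.4] [265.1 179.5] [254.5 168.9]
[0.3287 0.2933 0.2242] [ 7.047e-01  7.095e-01 -6.000e-04 -1.000e-04] [-0.0018 -0.0022  0.1319]
```

View pics/w1.png

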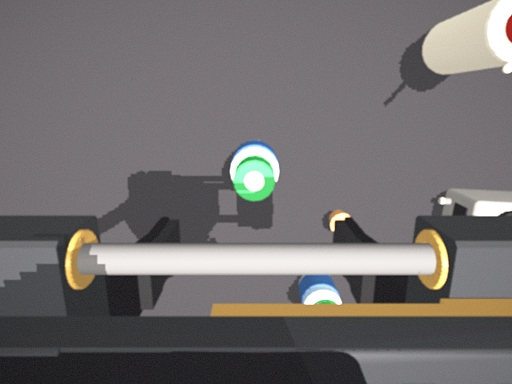

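The wrist view shows c's cap centred at (254,179); I predicted (254.4,179.4), so the measurement holds. Now descending and gripping.

Call:
{"method": "arm_command", "body": {
  "motion": [
    [[-0.0013, -0.0017, 0.03, 0, 0, 0], [0, 0, 0.03, 0, 0, 0], [0, 0, 0.03, 0, 0, 0], [0, 0, 0.02, 0, 0, 0], [0, 0, 0.02, 0, 0, 0], [0, 0, 0.001, 0, 0, 0], [0, 0, 0, 0, 0, 0]]
  ]
}}

```text
time_s: 2.95
position: [0.3277, 0.2927, 0.0942]
tcp_rot: [0.704, 0.71, 0.0, 0.0]
force: [0.5, 0.3, 0.1]
width: 0.08
gripper_force: 0.0
```

Call:
{"method": "arm_command", "body": {
  "motion": [
    [[0, 0, 0, 0, 0, 0], [0, 0, 0, 0, 0, 0], [0, 0, 0, 0, 0, 0], [0, 0, 0, 0, 0, 0], [0, 0, 0, 0, 0, 0], [0, 0, 0, 0, 0, 0], [0, 0, 0, 0, 0, 0]]
  ],
  "claw": 0.03
}}

```text
time_s: 3.65
position: [0.3273, 0.2921, 0.0932]
tcp_rot: [0.705, 0.709, -0.0, -0.0]
force: [-0.7, -0.1, 0.2]
width: 0.0335
gripper_force: 0.0
```

```bash
python3 - <<'E'
from h import *
o=get_obs();print(o["width"],o["gripper_force"],o["position"])
im=cv2.cvtColor(read_camera("side"),cv2.COLOR_RGB2BGR)
cv2.imwrite("pics/s2.png",cv2.resize(im[200:370,190:400],None,fx=3,fy=3,interpolation=cv2.INTER_CUBIC))
E
```

```text
0.033519325039088346 0.0 [0.32734649 0.29214122 0.09322689]
```

View pics/s2.png

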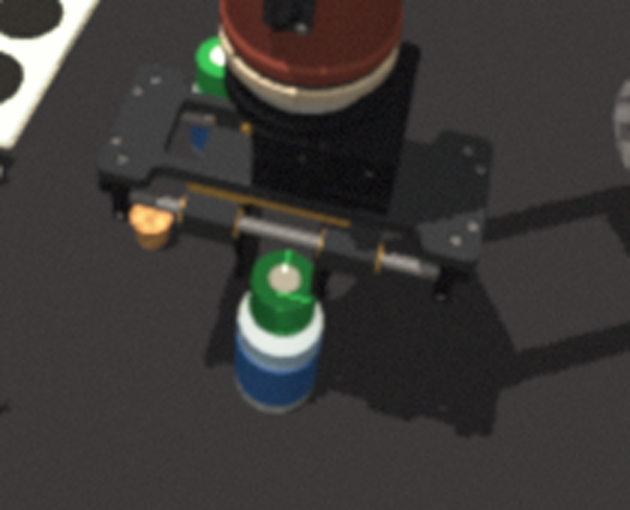

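The side view shows bottle c upright and unmoved, cap at crop (283,283). The fingers at (245,250) and (320,275) look to be behind it. I'll project the reported TCP into the views to see what is off.

```bash
python3 - <<'E'
from h import *
o=get_obs();T=Ro.from_quat(o["tcp_rot"]);p=o["position"]
im=cv2.cvtColor(read_camera("side"),cv2.COLOR_RGB2BGR)
wp=camera_params("wrist");wi=cv2.cvtColor(read_camera("wrist"),cv2.COLOR_RGB2BGR)
def pj(c,X):
    q=c["intrinsics"]@(c["R"]@X+c["t"]);return q[:2]/q[2]
A=cv2.resize(im[200:370,190:400],None,fx=3,fy=3,interpolation=cv2.INTER_CUBIC);B=wi
for d,col in(([0,0,0],(0,0,255)),([0,.017,0],(0,255,255)),([0,-.017,0],(0,255,255)),([0,.017,-.04],(255,255,0)),([0,-.017,-.04],(255,255,0))):
    X=p+T.apply(d)
    u=(pj(camera_params("side"),X)-[190,200])*3;v=pj(wp,X);print(d,u.round(),v.round())
    for I,q in((A,u),(B,v)):cv2.circle(I,tuple(int(i) for i in q),3,col,-1)
print("cap",pj(wp,np.array([.327,.292,.122])).round())
B=B[:, :]; H=np.zeros((510,630+512,3),np.uint8);H[:,:630]=A;H[:384,630:]=B
cv2.imwrite("pics/s3.png",cv2.resize(H,(800,int(510*800/1142))))
print("wrist cam pos tool", T.inv().apply(-wp["R"].T@wp["t"]-p).round(3))
E
```

```text
[0, 0, 0] [278. 306.] [256. 213.]
[0, 0.017, 0] [250. 299.] [283. 213.]
[0, -0.017, 0] [306. 313.] [230. 213.]
[0, 0.017, -0.04] [253. 263.] [289. 238.]
[0, -0.017, -0.04] [311. 278.] [224. 238.]
cap [256. 230.]
wrist cam pos tool [ 0.068 -0.    -0.201]
```

View pics/s3.png

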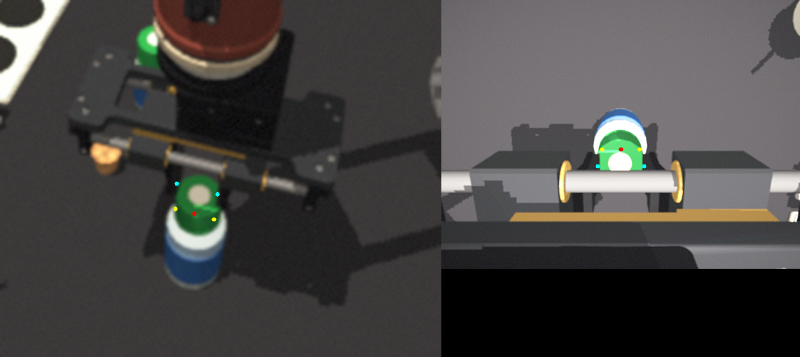

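```bash
python3 - <<'E'
import cv2,numpy as np
from h import *
a=cv2.imread("pics/w1.png")[140:310,90:420]
b=cv2.cvtColor(read_camera("wrist"),cv2.COLOR_RGB2BGR)[140:310,90:420]
g=lambda i:(255*(i/255.)**.5).astype(np.uint8)
cv2.imwrite("pics/w2.png",cv2.resize(np.vstack([g(a),g(b)]),None,fx=1.76,fy=1.76,interpolation=cv2.INTER_CUBIC))
E
```

```text
(no output)
```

View pics/w2.png

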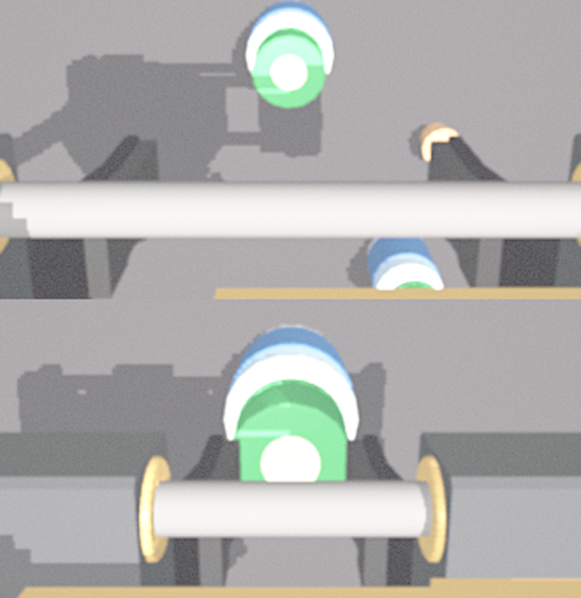

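The wrist crop shows the cap between the fingers, with visible edges 237–347 in crop. The reported opening has stalled at 33.5 mm. I'll close fully and watch the force.

Call:
{"method": "arm_command", "body": {
  "motion": [
    [[0, 0, 0, 0, 0, 0], [0, 0, 0, 0, 0, 0], [0, 0, 0, 0, 0, 0]]
  ],
  "claw": 0.0
}}

```text
time_s: 4.15
position: [0.3274, 0.2921, 0.0932]
tcp_rot: [0.705, 0.709, -0.0, 0.0]
force: [-0.2, -0.1, 0.7]
width: 0.0134
gripper_force: 0.0
```

```bash
python3 - <<'E'
from h import *
g=lambda i:(255*(i/255.)**.5).astype(np.uint8)
b=cv2.cvtColor(read_camera("wrist"),cv2.COLOR_RGB2BGR)[100:310,130:380]
s=cv2.cvtColor(read_camera("side"),cv2.COLOR_RGB2BGR)[240:345,220:345]
t=cv2.cvtColor(read_camera("top"),cv2.COLOR_RGB2BGR)[205:310,80:180]
H=np.hstack([cv2.resize(g(b),(375,315)),cv2.resize(g(s),(375,315),interpolation=cv2.INTER_CUBIC)])
cv2.imwrite("pics/w3.png",H)
E
```

```text
(no output)
```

View pics/w3.png

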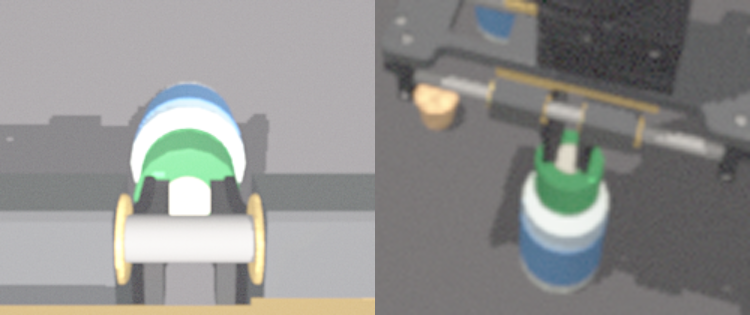

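The pictures show the fingers visually inside c's cap, with no force reported. I'll let the closing run on and see where it stops.

Call:
{"method": "arm_command", "body": {
  "motion": [
    [[0, 0, 0, 0, 0, 0], [0, 0, 0, 0, 0, 0], [0, 0, 0, 0, 0, 0], [0, 0, 0, 0, 0, 0]]
  ]
}}

```text
time_s: 4.7
position: [0.3274, 0.2922, 0.0932]
tcp_rot: [0.705, 0.709, -0.0, 0.0]
force: [0.4, 1.2, 0.5]
width: 0.0004
gripper_force: 0.0
```

The fingers closed fully through the cap with zero force, so they made no contact there. I'll reopen, go slightly deeper (still on the cap) and retry once before drawing a conclusion.

Call:
{"method": "arm_command", "body": {
  "motion": [
    [[0, 0, 0, 0, 0, 0], [0, 0, 0, 0, 0, 0], [0, 0, 0, 0, 0, 0], [0, 0, 0, 0, 0, 0], [0, 0, 0, 0, 0, 0], [0, 0, 0, 0, 0, 0], [0, 0, 0, 0, 0, 0], [0, 0, 0, 0, 0, 0]]
  ],
  "claw": 0.07
}}

```text
time_s: 5.5
position: [0.3274, 0.2922, 0.0933]
tcp_rot: [0.705, 0.709, -0.0, 0.0]
force: [0.3, 0.8, 0.2]
width: 0.0566
gripper_force: 0.0
```

Call:
{"method": "arm_command", "body": {
  "motion": [
    [[0, 0, 0, 0, 0, 0], [0, 0, 0, 0, 0, 0], [0, 0, 0, 0, 0, 0], [0, 0, 0.004, 0, 0, 0], [0, 0, 0, 0, 0, 0]]
  ]
}}

```text
time_s: 6.0
position: [0.3269, 0.2919, 0.0886]
tcp_rot: [0.705, 0.709, -0.001, -0.0]
force: [0.5, 0.3, 0.6]
width: 0.0696
gripper_force: 0.0
```

Call:
{"method": "arm_command", "body": {
  "motion": [
    [[0, 0, 0, 0, 0, 0], [0, 0, 0, 0, 0, 0], [0, 0, 0, 0, 0, 0], [0, 0, 0, 0, 0, 0], [0, 0, 0, 0, 0, 0], [0, 0, 0, 0, 0, 0], [0, 0, 0, 0, 0, 0]]
  ],
  "claw": 0.03
}}

```text
time_s: 6.7
position: [0.3274, 0.2922, 0.0893]
tcp_rot: [0.705, 0.709, 0.0, 0.0]
force: [-0.1, -0.0, 0.2]
width: 0.0312
gripper_force: 0.0
```

The cap still offers no contact. Next I'll test whether the bottle's body does: pads just below the shoulder, with the gripper body still clear of the cap.

Call:
{"method": "arm_command", "body": {
  "motion": [
    [[0, 0, 0, 0, 0, 0], [0, 0, 0, 0, 0, 0], [0, 0, 0, 0, 0, 0], [0, 0, 0, 0, 0, 0], [0, 0, 0, 0, 0, 0], [0, 0, 0, 0, 0, 0], [0, 0, 0, 0, 0, 0], [0, 0, 0, 0, 0, 0]]
  ],
  "claw": 0.08
}}

```text
time_s: 7.5
position: [0.3274, 0.2922, 0.0892]
tcp_rot: [0.705, 0.709, -0.0, 0.0]
force: [-0.4, 0.5, -0.3]
width: 0.0787
gripper_force: 0.0
```

Call:
{"method": "arm_command", "body": {
  "motion": [
    [[0, 0, 0.01, 0, 0, 0], [0, 0, 0.01, 0, 0, 0], [0, 0, 0.009, 0, 0, 0], [0, 0, 0, 0, 0, 0]]
  ]
}}

```text
time_s: 7.9
position: [0.3258, 0.2912, 0.0581]
tcp_rot: [0.705, 0.709, -0.002, -0.0]
force: [-0.7, -0.8, -0.5]
width: 0.0804
gripper_force: 0.0
```

Call:
{"method": "arm_command", "body": {
  "motion": [
    [[0, 0, 0, 0, 0, 0], [0, 0, 0, 0, 0, 0], [0, 0, 0, 0, 0, 0], [0, 0, 0, 0, 0, 0], [0, 0, 0, 0, 0, 0], [0, 0, 0, 0, 0, 0], [0, 0, 0, 0, 0, 0]]
  ],
  "claw": 0.04
}}

```text
time_s: 8.6
position: [0.3274, 0.2922, 0.0603]
tcp_rot: [0.705, 0.709, 0.0, 0.0]
force: [-1.0, 0.1, 0.8]
width: 0.041
gripper_force: 0.2
```

Call:
{"method": "arm_command", "body": {
  "motion": [
    [[0, 0, 0, 0, 0, 0], [0, 0, 0, 0, 0, 0], [0, 0, 0, 0, 0, 0], [0, 0, 0, 0, 0, 0], [0, 0, 0, 0, 0, 0], [0, 0, 0, 0, 0, 0]]
  ],
  "claw": 0.01
}}

```text
time_s: 9.2
position: [0.3273, 0.2922, 0.0603]
tcp_rot: [0.705, 0.709, -0.0, -0.0]
force: [-1.7, -0.4, 2.1]
width: 0.0395
gripper_force: 30.0
```

```bash
python3 - <<'E'
from h import *
g=lambda i:(255*(i/255.)**.5).astype(np.uint8)
b=cv2.cvtColor(read_camera("wrist"),cv2.COLOR_RGB2BGR)[100:310,130:380]
s=cv2.cvtColor(read_camera("side"),cv2.COLOR_RGB2BGR)[240:345,220:345]
cv2.imwrite("pics/w4.png",np.hstack([cv2.resize(g(b),(375,315)),cv2.resize(g(s),(375,315),interpolation=cv2.INTER_CUBIC)]))
E
```

```text
(no output)
```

View pics/w4.png

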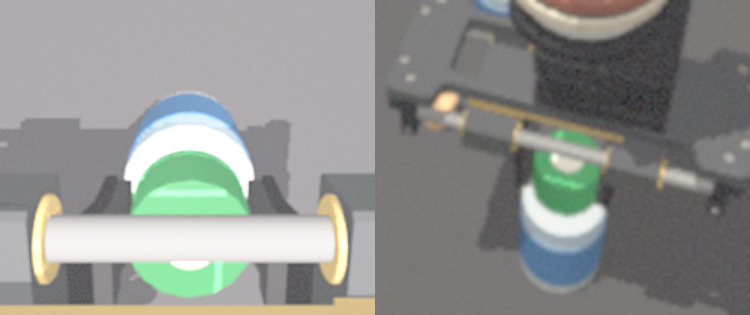

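That explains it. The grip now holds at 39.5 mm, which is the cap diameter, with 30 N. The fingers were never inside the cap: the real fingertips sit about 33 mm above the reported TCP, so earlier they closed just over the cap top, which also fits the finger scale in the wrist view. The cap is properly gripped now, so I'll use reported z = cap top − 62 mm for every bottle. Lifting.

Call:
{"method": "arm_command", "body": {
  "motion": [
    [[0, 0, -0.01, 0, 0, 0], [0, 0, -0.02, 0, 0, 0], [0, 0, -0.03, 0, 0, 0], [0, 0, -0.03, 0, 0, 0], [0, 0, -0.03, 0, 0, 0], [0, 0, 0, 0, 0, 0], [0, 0, 0, 0, 0, 0]]
  ],
  "claw": 0.0
}}

```text
time_s: 10.0
position: [0.3278, 0.2923, 0.1808]
tcp_rot: [0.705, 0.709, 0.001, 0.0]
force: [-1.0, 0.2, -2.1]
width: 0.0392
gripper_force: 30.0
```

```bash
python3 - <<'E'
from h import *
o=get_obs();print(o["position"].round(4),o["tcp_rot"].round(4),o["width"],o["force"].round(1),delta(.6145,.0332,.1803))
s=cv2.cvtColor(read_camera("side"),cv2.COLOR_RGB2BGR)[170:345,190:400]
cv2.imwrite("pics/s5.png",cv2.resize(s,None,fx=2.5,fy=2.5,interpolation=cv2.INTER_CUBIC))
E
```

```text
[0.3278 0.2923 0.1808] [7.047e-01 7.095e-01 8.000e-04 3.000e-04] 0.039201361347249754 [-1.   0.2 -2.1] [-0.261   0.2849  0.0008]
```

View pics/s5.png

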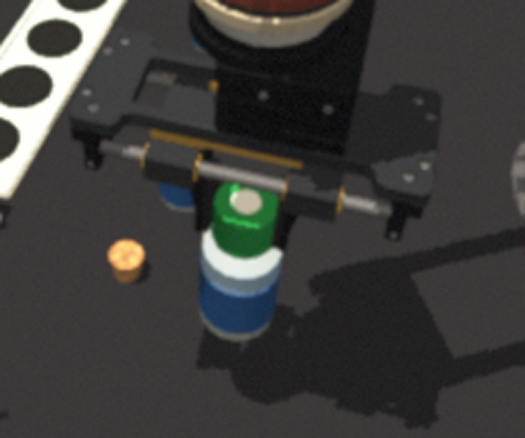

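Bottle c hangs upright in the grip, with its shadow detached from it. Carrying it to the second pad from the pump.

Call:
{"method": "arm_command", "body": {
  "motion": [
    [[-0.013, 0.014, 0, 0, 0, 0], [-0.035, 0.035, 0, 0, 0, 0], [-0.035, 0.035, 0, 0, 0, 0], [-0.035, 0.035, 0, 0, 0, 0], [-0.035, 0.04, 0, 0, 0, 0], [-0.035, 0.04, 0, 0, 0, 0], [-0.033, 0.04, 0, 0, 0, 0], [-0.025, 0.03, 0, 0, 0, 0]]
  ]
}}

```text
time_s: 10.85
position: [0.5923, 0.0509, 0.1776]
tcp_rot: [0.705, 0.709, -0.001, -0.001]
force: [-0.7, 0.4, -0.9]
width: 0.0394
gripper_force: 30.0
```

Call:
{"method": "arm_command", "body": {
  "motion": [
    [[-0.01, 0.012, 0, 0, 0, 0], [-0.005, 0.004, 0, 0, 0, 0], [0, 0, 0, 0, 0, 0], [0, 0, 0, 0, 0, 0]]
  ]
}}

```text
time_s: 11.25
position: [0.6066, 0.0395, 0.1795]
tcp_rot: [0.704, 0.71, -0.0, -0.001]
force: [-0.4, 0.7, -2.2]
width: 0.0393
gripper_force: 30.0
```

```bash
python3 - <<'E'
from h import *
o=get_obs();print(o["position"].round(4),o["tcp_rot"].round(4),delta(.6145,.0332,.0683))
E
```

```text
[0.6066 0.0395 0.1795] [ 7.044e-01  7.098e-01 -5.000e-04 -8.000e-04] [-0.0065  0.0081  0.1112]
```

Call:
{"method": "arm_command", "body": {
  "motion": [
    [[-0.0064, 0.0079, 0.01, 0, 0, 0], [0, 0, 0.025, 0, 0, 0], [0, 0, 0.025, 0, 0, 0], [0, 0, 0.025, 0, 0, 0], [0, 0, 0.015, 0, 0, 0], [0, 0, 0.005, 0, 0, 0], [0, 0, 0, 0, 0, 0], [0, 0, 0, 0, 0, 0]]
  ]
}}

```text
time_s: 12.05
position: [0.6169, 0.0321, 0.0766]
tcp_rot: [0.705, 0.71, 0.001, 0.001]
force: [0.2, 0.7, -0.5]
width: 0.039
gripper_force: 30.0
```

Call:
{"method": "arm_command", "body": {
  "motion": [
    [[0, 0, 0.001, 0, 0, 0], [0, 0, 0.001, 0, 0, 0], [0, 0, 0.001, 0, 0, 0], [0, 0, 0, 0, 0, 0], [0, 0, 0, 0, 0, 0]]
  ]
}}

```text
time_s: 12.55
position: [0.6158, 0.032, 0.0723]
tcp_rot: [0.705, 0.709, 0.0, -0.0]
force: [0.5, -0.5, -1.0]
width: 0.0393
gripper_force: 30.0
```

Call:
{"method": "arm_command", "body": {
  "motion": [
    [[0.0012, -0.0013, 0.001, 0, 0, 0], [0, 0, 0.001, 0, 0, 0], [0, 0, 0.001, 0, 0, 0], [0, 0, 0, 0, 0, 0], [0, 0, 0, 0, 0, 0], [0, 0, 0, 0, 0, 0]]
  ]
}}

```text
time_s: 13.15
position: [0.6149, 0.0332, 0.0713]
tcp_rot: [0.705, 0.71, 0.0, 0.0]
force: [-4.4, -0.5, 8.6]
width: 0.0391
gripper_force: 30.0
```

Call:
{"method": "arm_command", "body": {
  "motion": [
    [[0, 0, 0.001, 0, 0, 0], [0, 0, 0, 0, 0, 0], [0, 0, 0, 0, 0, 0]]
  ]
}}

```text
time_s: 13.45
position: [0.6151, 0.0332, 0.0713]
tcp_rot: [0.705, 0.71, 0.0, 0.001]
force: [-6.9, 0.6, 15.0]
width: 0.0395
gripper_force: 30.1
```

Contact: +8 then +15 N at reported z 0.0713, so the pad surface is about 11 mm high. I'll relieve the preload, open and retreat.

Call:
{"method": "arm_command", "body": {
  "motion": [
    [[0, 0, -0.002, 0, 0, 0], [0, 0, 0, 0, 0, 0]]
  ]
}}

```text
time_s: 13.65
position: [0.6151, 0.0332, 0.0712]
tcp_rot: [0.705, 0.71, 0.0, 0.001]
force: [-1.5, 0.4, 5.8]
width: 0.0395
gripper_force: 30.0
```

Call:
{"method": "arm_command", "body": {
  "motion": [
    [[0, 0, 0, 0, 0, 0], [0, 0, 0, 0, 0, 0], [0, 0, 0, 0, 0, 0], [0, 0, 0, 0, 0, 0], [0, 0, 0, 0, 0, 0], [0, 0, 0, 0, 0, 0], [0, 0, 0, 0, 0, 0]]
  ],
  "claw": 0.075
}}

```text
time_s: 14.35
position: [0.6145, 0.0332, 0.0702]
tcp_rot: [0.705, 0.709, -0.0, -0.0]
force: [-0.4, 0.2, 0.2]
width: 0.0744
gripper_force: 0.0
```

Call:
{"method": "arm_command", "body": {
  "motion": [
    [[0, 0, -0.01, 0, 0, 0], [0, 0, -0.03, 0, 0, 0], [0, 0, -0.04, 0, 0, 0], [0, 0, -0.04, 0, 0, 0], [0, 0, -0.03, 0, 0, 0], [0, 0, 0, 0, 0, 0], [0, 0, 0, 0, 0, 0]]
  ]
}}

```text
time_s: 15.05
position: [0.6152, 0.0332, 0.2218]
tcp_rot: [0.705, 0.709, 0.001, 0.001]
force: [0.0, 0.2, -1.2]
width: 0.0748
gripper_force: 0.0
```

```bash
cat >>h.py <<'E'
from scipy.optimize import least_squares
def caps(tops):
    """fit cap positions near guesses: tops={name:(x,y,ztop)}"""
    g={}
    for n in("top","side"):
        i=read_camera(n).astype(int);m=(i[...,1]>80)&(i[...,1]-i[...,2]>40)&(i[...,1]-i[...,0]>40)
        g[n]=blobs(cv2.morphologyEx(m.astype(np.uint8),cv2.MORPH_CLOSE,np.ones((7,7))))
    for k,(x,y,z) in tops.items():
        e=[]
        for n in g:
            c=cen(n,x,y,z);e.append(min((b[0] for b in g[n]),key=lambda b:np.linalg.norm(b-c),default=c+99))
        r=least_squares(lambda p:np.r_[cen("top",*p,z)-e[0],cen("side",*p,z)-e[1]],[x,y],diff_step=1e-3)
        print(k,r.x.round(4),r.fun.round(2))
E
python3 - <<'E'
from h import *
o=get_obs();print(o["position"].round(4),o["tcp_rot"].round(4),delta(.355,-.261,.2))
caps({"c":(.6145,.0332,.133),"d":(.355,-.2618,.144),"a":(.4438,-.1018,.078),"b":(.4144,.1122,.1)})
E
```

```text
[0.6152 0.0332 0.2218] [0.7047 0.7095 0.0009 0.001 ] [-0.2924 -0.2622  0.0212]
c [ 0.5249 -0.049 ] [-20.79 -36.76  46.   -13.04]
d [ 0.355  -0.2609] [ 0.38  0.11 -0.3   0.84]
a [ 0.4433 -0.1007] [ 0.17  0.42 -0.51  0.09]
b [ 0.438  -0.0346] [-26.95   2.66   6.48 -43.41]
```

Call:
{"method": "arm_command", "body": {
  "motion": [
    [[-0.01, -0.01, 0, 0, 0, 0], [-0.034, -0.03, 0, 0, 0, 0], [-0.034, -0.03, 0, 0, 0, 0], [-0.034, -0.03, 0, 0, 0, 0], [-0.034, -0.03, 0, 0, 0, 0], [-0.034, -0.03, 0, 0, 0, 0], [-0.034, -0.03, 0, 0, 0, 0], [-0.034, -0.03, 0, 0, 0, 0]]
  ],
  "claw": 0.08
}}

```text
time_s: 15.95
position: [0.3935, -0.217, 0.2189]
tcp_rot: [0.705, 0.71, -0.0, -0.001]
force: [1.4, -1.3, -0.7]
width: 0.0799
gripper_force: 0.0
```

Call:
{"method": "arm_command", "body": {
  "motion": [
    [[-0.034, -0.03, 0, 0, 0, 0], [-0.01, -0.012, 0.01, 0, 0, 0], [0, 0, 0.01, 0, 0, 0], [0, 0, 0, 0, 0, 0], [0, 0, 0, 0, 0, 0], [0, 0, 0, 0, 0, 0]]
  ]
}}

```text
time_s: 16.55
position: [0.3552, -0.2598, 0.2003]
tcp_rot: [0.704, 0.71, 0.0, -0.0]
force: [1.2, -1.1, 0.0]
width: 0.08
gripper_force: 0.0
```

```bash
python3 - <<'E'
from h import *
o=get_obs();print(o["position"].round(4),o["tcp_rot"].round(4),delta(.355,-.261,.082))
caps({"c":(.6145,.0332,.133),"b":(.4144,.1122,.1),"a":(.4438,-.1018,.078)})
E
```

```text
[ 0.3552 -0.2598  0.2003] [ 7.041e-01  7.101e-01  1.000e-04 -0.000e+00] [-0.0012 -0.0002  0.1183]
c [0.6175 0.0309] [ 0.5   0.67 -0.83  0.29]
b [0.4143 0.1122] [ 0.55  0.43 -0.55  0.51]
a [ 0.4438 -0.1015] [ 0.28  0.31 -0.43  0.32]
```

Call:
{"method": "arm_command", "body": {
  "motion": [
    [[-0.0012, -0.0002, 0.03, 0, 0, 0], [0, 0, 0.03, 0, 0, 0], [0, 0, 0.03, 0, 0, 0], [0, 0, 0.018, 0, 0, 0], [0, 0, 0.01, 0, 0, 0], [0, 0, 0, 0, 0, 0]]
  ]
}}

```text
time_s: 17.25
position: [0.354, -0.2608, 0.0812]
tcp_rot: [0.704, 0.71, 0.0, -0.001]
force: [0.8, 0.2, -1.1]
width: 0.0801
gripper_force: 0.0
```

Call:
{"method": "arm_command", "body": {
  "motion": [
    [[0, 0, 0, 0, 0, 0], [0, 0, 0, 0, 0, 0], [0, 0, 0, 0, 0, 0], [0, 0, 0, 0, 0, 0], [0, 0, 0, 0, 0, 0], [0, 0, 0, 0, 0, 0], [0, 0, 0, 0, 0, 0], [0, 0, 0, 0, 0, 0]]
  ],
  "claw": 0.0
}}

```text
time_s: 18.05
position: [0.3542, -0.2619, 0.0824]
tcp_rot: [0.705, 0.709, -0.0, 0.0]
force: [-0.9, 1.3, 1.9]
width: 0.0396
gripper_force: 30.0
```

```bash
python3 - <<'E'
from h import *
o=get_obs();print(o["position"].round(4),o["width"],o["gripper_force"])
im=cv2.cvtColor(read_camera("side"),cv2.COLOR_RGB2BGR)[125:280,120:260]
t=cv2.cvtColor(read_camera("top"),cv2.COLOR_RGB2BGR)[100:180,180:340]
cv2.imwrite("pics/s6.png",np.hstack([cv2.resize(im,(360,400),interpolation=cv2.INTER_CUBIC),cv2.copyMakeBorder(cv2.resize(t,(440,220),interpolation=cv2.INTER_CUBIC),0,180,0,0,0)]))
E
```

```text
[ 0.3542 -0.2619  0.0824] 0.03955425085549122 29.9865535274148
```

View pics/s6.png

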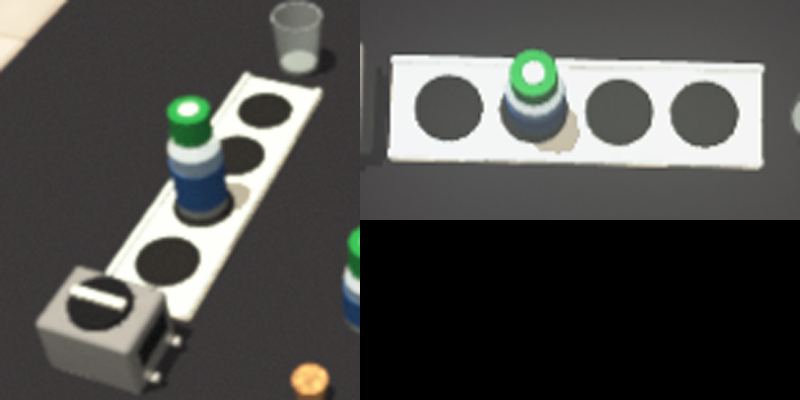

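The picture shows c standing on pad 2, base at side crop (200,210), with a pad ring visible around it and perhaps 2–3 mm off toward +x. d is gripped at 39.6 mm and 30 N. I'll lift it high enough to pass over c.

Call:
{"method": "arm_command", "body": {
  "motion": [
    [[0, 0, -0.01, 0, 0, 0], [0, 0, -0.02, 0, 0, 0], [0, 0, -0.03, 0, 0, 0], [0, 0, -0.03, 0, 0, 0], [0, 0, -0.03, 0, 0, 0], [0, 0, -0.03, 0, 0, 0], [0, 0, -0.015, 0, 0, 0], [0, 0, 0, 0, 0, 0]]
  ]
}}

```text
time_s: 18.95
position: [0.3553, -0.2626, 0.2495]
tcp_rot: [0.705, 0.71, -0.0, 0.002]
force: [0.5, 0.5, -2.6]
width: 0.0393
gripper_force: 30.0
```

```bash
python3 - <<'E'
from h import *
o=get_obs();print(o["position"].round(4),o["width"],o["force"].round(1),delta(.6157,.1145,.0933))
E
```

```text
[ 0.3553 -0.2626  0.2495] 0.03931683034109068 [ 0.5  0.5 -2.6] [0.3758 0.2625 0.1559]
```

Call:
{"method": "arm_command", "body": {
  "motion": [
    [[0.012, 0.008, 0, 0, 0, 0], [0.025, 0.018, 0, 0, 0, 0], [0.035, 0.024, 0, 0, 0, 0], [0.035, 0.025, 0, 0, 0, 0], [0.035, 0.025, 0, 0, 0, 0], [0.035, 0.025, 0, 0, 0, 0], [0.035, 0.025, 0, 0, 0, 0], [0.035, 0.025, 0, 0, 0, 0]]
  ]
}}

```text
time_s: 19.75
position: [0.5273, -0.0116, 0.2446]
tcp_rot: [0.705, 0.71, -0.001, -0.001]
force: [0.8, -0.3, -3.1]
width: 0.0396
gripper_force: 30.0
```

Call:
{"method": "arm_command", "body": {
  "motion": [
    [[0.035, 0.025, 0, 0, 0, 0], [0.035, 0.025, 0, 0, 0, 0], [0.03, 0.02, 0, 0, 0, 0], [0.02, 0.012, 0, 0, 0, 0], [0.008, 0.005, 0, 0, 0, 0], [0, 0, 0, 0, 0, 0], [0, 0, 0, 0, 0, 0]]
  ]
}}

```text
time_s: 20.45
position: [0.6129, 0.1141, 0.246]
tcp_rot: [0.705, 0.709, -0.001, -0.001]
force: [-0.4, 0.0, -2.5]
width: 0.0396
gripper_force: 30.0
```

```bash
python3 - <<'E'
from h import *
o=get_obs();print(o["position"].round(4),o["width"],o["force"].round(1),delta(.6157,.1145,.0933))
E
```

```text
[0.6129 0.1141 0.246 ] 0.039567636171272166 [-0.4  0.  -2.5] [0.0005 0.0032 0.1527]
```

Call:
{"method": "arm_command", "body": {
  "motion": [
    [[0.0005, 0.003, 0.015, 0, 0, 0], [0, 0, 0.03, 0, 0, 0], [0, 0, 0.035, 0, 0, 0], [0, 0, 0.03, 0, 0, 0], [0, 0, 0.02, 0, 0, 0], [0, 0, 0.01, 0, 0, 0], [0, 0, 0, 0, 0, 0], [0, 0, 0, 0, 0, 0]]
  ]
}}

```text
time_s: 21.25
position: [0.6174, 0.1151, 0.1081]
tcp_rot: [0.705, 0.709, 0.0, 0.0]
force: [0.8, -0.0, -2.6]
width: 0.0391
gripper_force: 30.0
```

Call:
{"method": "arm_command", "body": {
  "motion": [
    [[0, 0, 0.003, 0, 0, 0], [0, 0, 0, 0, 0, 0], [0, 0, 0, 0, 0, 0]]
  ]
}}

```text
time_s: 21.55
position: [0.6173, 0.1156, 0.1051]
tcp_rot: [0.705, 0.71, 0.0, 0.0]
force: [0.3, -0.2, -2.8]
width: 0.0395
gripper_force: 30.0
```

Call:
{"method": "arm_command", "body": {
  "motion": [
    [[-0.001, -0.0015, 0.003, 0, 0, 0], [0, 0, 0.003, 0, 0, 0], [0, 0, 0.001, 0, 0, 0], [0, 0, 0.001, 0, 0, 0], [0, 0, 0, 0, 0, 0], [0, 0, 0, 0, 0, 0]]
  ]
}}

```text
time_s: 22.15
position: [0.6153, 0.1145, 0.0962]
tcp_rot: [0.705, 0.709, -0.0, -0.0]
force: [1.1, 0.3, -2.1]
width: 0.0391
gripper_force: 30.0
```

Call:
{"method": "arm_command", "body": {
  "motion": [
    [[0, 0, 0.001, 0, 0, 0], [0, 0, 0.001, 0, 0, 0], [0, 0, 0, 0, 0, 0], [0, 0, 0, 0, 0, 0]]
  ]
}}

```text
time_s: 22.55
position: [0.6152, 0.1146, 0.0942]
tcp_rot: [0.705, 0.709, -0.0, -0.0]
force: [-0.6, 0.5, -2.3]
width: 0.0394
gripper_force: 30.0
```

Call:
{"method": "arm_command", "body": {
  "motion": [
    [[0, 0, 0.001, 0, 0, 0], [0, 0, 0.001, 0, 0, 0], [0, 0, 0, 0, 0, 0], [0, 0, 0, 0, 0, 0]]
  ]
}}

```text
time_s: 22.95
position: [0.6157, 0.1146, 0.0934]
tcp_rot: [0.705, 0.71, 0.0, 0.0]
force: [-3.5, 0.1, 6.0]
width: 0.0394
gripper_force: 30.0
```

Call:
{"method": "arm_command", "body": {
  "motion": [
    [[0, 0, -0.001, 0, 0, 0], [0, 0, 0, 0, 0, 0]]
  ]
}}

```text
time_s: 23.15
position: [0.6155, 0.1146, 0.0934]
tcp_rot: [0.705, 0.709, 0.0, 0.0]
force: [0.1, -0.5, 1.8]
width: 0.0393
gripper_force: 30.0
```

Call:
{"method": "arm_command", "body": {
  "motion": [
    [[0, 0, 0, 0, 0, 0], [0, 0, 0, 0, 0, 0], [0, 0, 0, 0, 0, 0], [0, 0, 0, 0, 0, 0], [0, 0, 0, 0, 0, 0], [0, 0, 0, 0, 0, 0], [0, 0, 0, 0, 0, 0]]
  ],
  "claw": 0.075
}}

```text
time_s: 23.85
position: [0.6153, 0.1145, 0.0932]
tcp_rot: [0.705, 0.709, -0.0, 0.0]
force: [-0.2, -0.6, -0.3]
width: 0.0741
gripper_force: 0.0
```

Call:
{"method": "arm_command", "body": {
  "motion": [
    [[0, 0, -0.01, 0, 0, 0], [0, 0, -0.03, 0, 0, 0], [0, 0, -0.04, 0, 0, 0], [0, 0, -0.04, 0, 0, 0], [0, 0, -0.02, 0, 0, 0], [0, 0, 0, 0, 0, 0], [0, 0, 0, 0, 0, 0]]
  ]
}}

```text
time_s: 24.55
position: [0.6154, 0.1146, 0.2336]
tcp_rot: [0.705, 0.709, 0.0, 0.0]
force: [0.7, -0.0, -1.1]
width: 0.075
gripper_force: 0.0
```

```bash
python3 - <<'E'
from h import *
o=get_obs();print(o["position"].round(4),o["tcp_rot"].round(4),delta(.4143,.1124,.15))
E
```

```text
[0.6154 0.1146 0.2336] [7.047e-01 7.095e-01 3.000e-04 3.000e-04] [-0.0008 -0.2012  0.0834]
```

Call:
{"method": "arm_command", "body": {
  "motion": [
    [[0, -0.015, 0, 0, 0, 0], [0, -0.035, 0, 0, 0, 0], [0, -0.04, 0, 0, 0, 0], [0, -0.04, 0, 0, 0, 0], [0, -0.04, 0.02, 0, 0, 0], [-0.001, -0.025, 0.03, 0, 0, 0], [0, -0.006, 0.03, 0, 0, 0], [0, 0, 0, 0, 0, 0]]
  ]
}}

```text
time_s: 25.35
position: [0.4088, 0.1118, 0.1475]
tcp_rot: [0.705, 0.71, -0.004, -0.003]
force: [-0.5, 0.8, -0.6]
width: 0.0748
gripper_force: 0.0
```

Call:
{"method": "arm_command", "body": {
  "motion": [
    [[0, 0, 0, 0, 0, 0], [0, 0, 0, 0, 0, 0]]
  ]
}}

```text
time_s: 25.55
position: [0.4156, 0.1122, 0.1545]
tcp_rot: [0.705, 0.709, 0.001, 0.001]
force: [-0.1, 0.3, 0.6]
width: 0.0751
gripper_force: 0.0
```

```bash
python3 - <<'E'
from h import *
o=get_obs();print(o["position"].round(4),o["tcp_rot"].round(4),delta(.4143,.1124,.038))
caps({"c":(.6145,.0332,.133),"d":(.6157,.114,.155),"a":(.4438,-.1018,.078)})
E
```

```text
[0.4156 0.1122 0.1545] [7.048e-01 7.094e-01 6.000e-04 5.000e-04] [ 0.0002 -0.0015  0.1165]
c [0.6244 0.0431] [-4.87 -2.14  3.66 -5.71]
d [0.6123 0.1061] [ 5.5   3.04 -4.49  5.46]
a [ 0.4436 -0.1013] [ 0.17  0.4  -0.49  0.09]
```

Call:
{"method": "arm_command", "body": {
  "motion": [
    [[0, -0.0015, 0.03, 0, 0, 0], [0, 0, 0.03, 0, 0, 0], [0, 0, 0.03, 0, 0, 0], [0, 0, 0.018, 0, 0, 0], [0, 0, 0.0085, 0, 0, 0], [0, 0, 0, 0, 0, 0], [0, 0, 0, 0, 0, 0]]
  ]
}}

```text
time_s: 26.35
position: [0.414, 0.1123, 0.0379]
tcp_rot: [0.705, 0.709, 0.001, 0.001]
force: [-0.0, -0.0, -0.0]
width: 0.075
gripper_force: 0.0
```

Call:
{"method": "arm_command", "body": {
  "motion": [
    [[0, 0, 0, 0, 0, 0], [0, 0, 0, 0, 0, 0], [0, 0, 0, 0, 0, 0], [0, 0, 0, 0, 0, 0], [0, 0, 0, 0, 0, 0], [0, 0, 0, 0, 0, 0], [0, 0, 0, 0, 0, 0], [0, 0, 0, 0, 0, 0]]
  ],
  "claw": 0.0
}}

```text
time_s: 27.15
position: [0.4129, 0.1122, 0.0368]
tcp_rot: [0.705, 0.709, 0.0, 0.0]
force: [0.7, 0.6, 1.6]
width: 0.0393
gripper_force: 30.0
```

Call:
{"method": "arm_command", "body": {
  "motion": [
    [[0, 0, -0.01, 0, 0, 0], [0, 0, -0.02, 0, 0, 0], [0, 0, -0.03, 0, 0, 0], [0, 0, -0.03, 0, 0, 0], [0, 0, -0.03, 0, 0, 0], [0, 0, -0.02, 0, 0, 0], [0, 0, 0, 0, 0, 0], [0, 0, 0, 0, 0, 0]]
  ]
}}

```text
time_s: 27.95
position: [0.4126, 0.1122, 0.1765]
tcp_rot: [0.705, 0.709, 0.0, 0.0]
force: [-0.8, -0.3, -2.3]
width: 0.0395
gripper_force: 30.0
```

```bash
python3 - <<'E'
from h import *
o=get_obs();print(o["position"].round(4),o["width"],o["force"].round(1),delta(.609,-.046,.049))
caps({"c":(.6175,.0309,.133),"d":(.6157,.114,.155),"a":(.4438,-.1018,.078)})
E
```

```text
[0.4126 0.1122 0.1765] 0.03951395435742426 [-0.8 -0.3 -2.3] [-0.1595  0.1953  0.1275]
c [0.6244 0.0429] [-4.84 -2.17  3.68 -5.65]
d [0.6124 0.106 ] [ 5.53  3.02 -4.48  5.53]
a [ 0.4518 -0.0934] [-3.21 -2.97  4.31 -3.91]
```

Call:
{"method": "arm_command", "body": {
  "motion": [
    [[-0.01, 0.012, 0, 0, 0, 0], [-0.02, 0.025, 0, 0, 0, 0], [-0.028, 0.034, 0, 0, 0, 0], [-0.028, 0.034, 0, 0, 0, 0], [-0.028, 0.034, 0, 0, 0, 0], [-0.026, 0.032, 0, 0, 0, 0], [-0.0145, 0.018, 0, 0, 0, 0], [-0.005, 0.006, 0, 0, 0, 0]]
  ]
}}

```text
time_s: 28.85
position: [0.6099, -0.0487, 0.1745]
tcp_rot: [0.706, 0.709, -0.001, -0.001]
force: [-0.8, 1.1, -2.0]
width: 0.0396
gripper_force: 30.0
```

Call:
{"method": "arm_command", "body": {
  "motion": [
    [[0, 0, 0.01, 0, 0, 0], [0, 0, 0.03, 0, 0, 0], [0, 0, 0.03, 0, 0, 0], [0, 0, 0.02, 0, 0, 0], [0, 0, 0.01, 0, 0, 0], [0, 0, 0, 0, 0, 0], [0, 0, 0, 0, 0, 0], [0, 0, 0, 0, 0, 0]]
  ]
}}

```text
time_s: 29.65
position: [0.6101, -0.046, 0.0785]
tcp_rot: [0.705, 0.71, 0.001, 0.001]
force: [0.5, 0.1, -1.0]
width: 0.0392
gripper_force: 30.0
```

```bash
python3 - <<'E'
from h import *
o=get_obs();print(o["position"].round(4),o["width"],o["force"].round(1),delta(.609,-.046,.0478))
E
```

```text
[ 0.6101 -0.046   0.0785] 0.03923736321391862 [ 0.5  0.1 -1. ] [ 0.0001 -0.0011  0.0307]
```

Call:
{"method": "arm_command", "body": {
  "motion": [
    [[0, -0.001, 0.01, 0, 0, 0], [0, 0, 0.01, 0, 0, 0], [0, 0, 0.006, 0, 0, 0], [0, 0, 0.002, 0, 0, 0], [0, 0, 0.001, 0, 0, 0], [0, 0, 0, 0, 0, 0], [0, 0, 0, 0, 0, 0]]
  ]
}}

```text
time_s: 30.35
position: [0.608, -0.0461, 0.0479]
tcp_rot: [0.705, 0.709, 0.0, 0.0]
force: [-0.9, 0.5, -0.4]
width: 0.0394
gripper_force: 30.0
```

Call:
{"method": "arm_command", "body": {
  "motion": [
    [[0, 0, 0.001, 0, 0, 0], [0, 0, 0.001, 0, 0, 0], [0, 0, 0, 0, 0, 0], [0, 0, 0, 0, 0, 0]]
  ]
}}

```text
time_s: 30.75
position: [0.6084, -0.0461, 0.0478]
tcp_rot: [0.705, 0.71, 0.0, 0.0]
force: [-4.5, 1.7, 11.3]
width: 0.0397
gripper_force: 30.0
```

Contact (+11 N) at the predicted height. Releasing and retreating.

Call:
{"method": "arm_command", "body": {
  "motion": [
    [[0, 0, -0.0015, 0, 0, 0], [0, 0, 0, 0, 0, 0]]
  ]
}}

```text
time_s: 30.95
position: [0.6086, -0.0462, 0.0479]
tcp_rot: [0.705, 0.709, 0.0, 0.001]
force: [-1.3, -0.6, 3.7]
width: 0.0397
gripper_force: 30.0
```

Call:
{"method": "arm_command", "body": {
  "motion": [
    [[0, 0, 0, 0, 0, 0], [0, 0, 0, 0, 0, 0], [0, 0, 0, 0, 0, 0], [0, 0, 0, 0, 0, 0], [0, 0, 0, 0, 0, 0], [0, 0, 0, 0, 0, 0], [0, 0, 0, 0, 0, 0]]
  ],
  "claw": 0.075
}}

```text
time_s: 31.65
position: [0.6079, -0.046, 0.0472]
tcp_rot: [0.705, 0.709, 0.0, -0.0]
force: [1.3, 0.5, 0.0]
width: 0.0742
gripper_force: 0.0
```

Call:
{"method": "arm_command", "body": {
  "motion": [
    [[0, 0, -0.01, 0, 0, 0], [0, 0, -0.03, 0, 0, 0], [0, 0, -0.04, 0, 0, 0], [0, 0, -0.04, 0, 0, 0], [0, 0, 0, 0, 0, 0], [0, 0, 0, 0, 0, 0]]
  ]
}}

```text
time_s: 32.25
position: [0.6091, -0.0462, 0.1696]
tcp_rot: [0.705, 0.709, 0.001, 0.002]
force: [0.1, -1.1, -1.1]
width: 0.075
gripper_force: 0.0
```

```bash
python3 - <<'E'
from h import *
o=get_obs();print(o["position"].round(4),o["tcp_rot"].round(4),delta(.4437,-.1012,.12))
E
```

```text
[ 0.6091 -0.0462  0.1696] [0.7047 0.7095 0.0011 0.0017] [-0.0538 -0.1659  0.049 ]
```

Call:
{"method": "arm_command", "body": {
  "motion": [
    [[-0.006, -0.02, 0, 0, 0, 0], [-0.012, -0.038, 0, 0, 0, 0], [-0.012, -0.038, 0, 0, 0, 0], [-0.012, -0.038, 0.02, 0, 0, 0], [-0.009, -0.025, 0.02, 0, 0, 0], [-0.003, -0.007, 0.01, 0, 0, 0], [0, 0, 0, 0, 0, 0], [0, 0, 0, 0, 0, 0]]
  ]
}}

```text
time_s: 33.05
position: [0.4432, -0.1011, 0.1175]
tcp_rot: [0.705, 0.709, 0.0, 0.0]
force: [0.1, 0.8, 0.5]
width: 0.0745
gripper_force: 0.0
```

```bash
python3 - <<'E'
from h import *
o=get_obs();print(o["position"].round(4),delta(.4437,-.1012,.016))
E
```

```text
[ 0.4432 -0.1011  0.1175] [-1.000e-04  5.000e-04  1.015e-01]
```

Call:
{"method": "arm_command", "body": {
  "motion": [
    [[0, 0.0005, 0.03, 0, 0, 0], [0, 0, 0.03, 0, 0, 0], [0, 0, 0.025, 0, 0, 0], [0, 0, 0.01, 0, 0, 0], [0, 0, 0.005, 0, 0, 0], [0, 0, 0.001, 0, 0, 0], [0, 0, 0, 0, 0, 0]]
  ]
}}

```text
time_s: 33.75
position: [0.4441, -0.1015, 0.0174]
tcp_rot: [0.705, 0.71, 0.0, 0.001]
force: [-0.4, -0.5, 0.1]
width: 0.075
gripper_force: 0.0
```

Call:
{"method": "arm_command", "body": {
  "motion": [
    [[0, 0, 0, 0, 0, 0], [0, 0, 0, 0, 0, 0], [0, 0, 0, 0, 0, 0], [0, 0, 0, 0, 0, 0], [0, 0, 0, 0, 0, 0], [0, 0, 0, 0, 0, 0], [0, 0, 0, 0, 0, 0], [0, 0, 0, 0, 0, 0]]
  ],
  "claw": 0.0
}}

```text
time_s: 34.55
position: [0.4427, -0.1011, 0.0163]
tcp_rot: [0.705, 0.71, -0.0, -0.0]
force: [-0.2, -0.6, 1.4]
width: 0.0391
gripper_force: 30.0
```

Call:
{"method": "arm_command", "body": {
  "motion": [
    [[0, 0, -0.01, 0, 0, 0], [0, 0, -0.02, 0, 0, 0], [0, 0, -0.03, 0, 0, 0], [0, 0, -0.03, 0, 0, 0], [0, 0, -0.02, 0, 0, 0], [0, 0, 0, 0, 0, 0], [0, 0, 0, 0, 0, 0]]
  ]
}}

```text
time_s: 35.25
position: [0.4428, -0.1011, 0.1262]
tcp_rot: [0.705, 0.71, 0.0, 0.0]
force: [0.4, 0.0, -1.3]
width: 0.0396
gripper_force: 30.0
```

```bash
python3 - <<'E'
from h import *
o=get_obs();print(o["position"].round(4),o["width"],o["force"].round(1),delta(.6052,-.1262,.027))
caps({"c":(.6175,.0309,.133),"d":(.6157,.114,.155),"b":(.609,-.046,.111)})
E
```

```text
[ 0.4428 -0.1011  0.1262] 0.03961707006078131 [ 0.4  0.  -1.3] [-0.0262  0.1622  0.0993]
c [0.6192 0.0348] [-1.25 -0.    0.41 -1.87]
d [0.6074 0.0981] [ 9.13  5.17 -7.62  9.17]
b [ 0.6262 -0.0252] [ -8.85  -5.37   8.54 -10.32]
```

Call:
{"method": "arm_command", "body": {
  "motion": [
    [[-0.002, 0.012, 0, 0, 0, 0], [-0.004, 0.025, 0, 0, 0, 0], [-0.006, 0.035, 0, 0, 0, 0], [-0.006, 0.035, 0, 0, 0, 0], [-0.005, 0.032, 0, 0, 0, 0], [-0.003, 0.018, 0, 0, 0, 0], [0, 0.005, 0, 0, 0, 0], [0, 0, 0, 0, 0, 0]]
  ]
}}

```text
time_s: 36.15
position: [0.604, -0.1256, 0.1242]
tcp_rot: [0.705, 0.71, -0.001, -0.002]
force: [-0.4, -0.4, -1.3]
width: 0.0394
gripper_force: 30.0
```

Call:
{"method": "arm_command", "body": {
  "motion": [
    [[0, 0, 0.01, 0, 0, 0], [0, 0, 0.03, 0, 0, 0], [0, 0, 0.025, 0, 0, 0], [0, 0, 0.01, 0, 0, 0], [0, 0, 0, 0, 0, 0], [0, 0, 0, 0, 0, 0]]
  ]
}}

```text
time_s: 36.75
position: [0.6051, -0.1261, 0.052]
tcp_rot: [0.705, 0.709, 0.0, 0.0]
force: [-0.4, 0.4, -0.4]
width: 0.0393
gripper_force: 30.0
```

```bash
python3 - <<'E'
from h import *
o=get_obs();print(o["position"].round(4),o["width"],o["force"].round(1),delta(.6052,-.1262,.0273))
E
```

```text
[ 0.6051 -0.1261  0.052 ] 0.039311237133242416 [-0.4  0.4 -0.4] [-0.0001  0.0001  0.0247]
```

Call:
{"method": "arm_command", "body": {
  "motion": [
    [[0, 0, 0.01, 0, 0, 0], [0, 0, 0.007, 0, 0, 0], [0, 0, 0.004, 0, 0, 0], [0, 0, 0.002, 0, 0, 0], [0, 0, 0.001, 0, 0, 0], [0, 0, 0, 0, 0, 0], [0, 0, 0, 0, 0, 0]]
  ]
}}

```text
time_s: 37.45
position: [0.6052, -0.1261, 0.0274]
tcp_rot: [0.705, 0.709, 0.0, 0.0]
force: [0.4, 0.3, -0.8]
width: 0.0392
gripper_force: 30.0
```

Call:
{"method": "arm_command", "body": {
  "motion": [
    [[0, 0, 0.001, 0, 0, 0], [0, 0, 0.001, 0, 0, 0], [0, 0, 0, 0, 0, 0], [0, 0, 0, 0, 0, 0]]
  ]
}}

```text
time_s: 37.85
position: [0.6054, -0.1263, 0.0273]
tcp_rot: [0.705, 0.71, 0.0, 0.0]
force: [-5.1, 1.5, 11.0]
width: 0.0393
gripper_force: 30.0
```

Contact. I'll release, retreat and back toward the robot for a clear view.

Call:
{"method": "arm_command", "body": {
  "motion": [
    [[0, 0, -0.0015, 0, 0, 0], [0, 0, 0, 0, 0, 0]]
  ]
}}

```text
time_s: 38.05
position: [0.6054, -0.1262, 0.0273]
tcp_rot: [0.705, 0.709, 0.0, 0.001]
force: [-0.5, -0.9, 3.3]
width: 0.0395
gripper_force: 30.0
```

Call:
{"method": "arm_command", "body": {
  "motion": [
    [[0, 0, 0, 0, 0, 0], [0, 0, 0, 0, 0, 0], [0, 0, 0, 0, 0, 0], [0, 0, 0, 0, 0, 0], [0, 0, 0, 0, 0, 0], [0, 0, 0, 0, 0, 0], [0, 0, 0, 0, 0, 0]]
  ],
  "claw": 0.075
}}

```text
time_s: 38.75
position: [0.6049, -0.126, 0.0267]
tcp_rot: [0.705, 0.709, -0.0, -0.0]
force: [-0.0, 0.2, -0.7]
width: 0.0746
gripper_force: 0.0
```

Call:
{"method": "arm_command", "body": {
  "motion": [
    [[0, 0, -0.01, 0, 0, 0], [0, 0, -0.03, 0, 0, 0], [0, 0, -0.04, 0, 0, 0], [0, 0, -0.04, 0, 0, 0], [0, 0, -0.04, 0, 0, 0], [0, 0, -0.02, 0, 0, 0]]
  ]
}}

```text
time_s: 39.35
position: [0.6068, -0.1266, 0.2127]
tcp_rot: [0.705, 0.71, 0.002, 0.003]
force: [0.2, 0.9, 0.8]
width: 0.0752
gripper_force: 0.0
```

Call:
{"method": "arm_command", "body": {
  "motion": [
    [[-0.025, -0.035, 0, 0, 0, 0], [-0.025, -0.035, 0, 0, 0, 0], [-0.025, -0.035, 0, 0, 0, 0], [-0.025, -0.035, 0, 0, 0, 0], [-0.025, -0.035, 0, 0, 0, 0], [-0.025, -0.035, 0, 0, 0, 0], [-0.01, -0.015, 0, 0, 0, 0], [0, 0, 0, 0, 0, 0]]
  ]
}}

```text
time_s: 40.15
position: [0.3794, -0.289, 0.2078]
tcp_rot: [0.706, 0.708, -0.0, 0.001]
force: [-0.2, 0.1, -0.3]
width: 0.075
gripper_force: 0.0
```

```bash
python3 - <<'E'
from h import *
caps({"c":(.6175,.0309,.133),"d":(.6157,.114,.155),"b":(.609,-.046,.111),"a":(.605,-.126,.089)})
im=cv2.cvtColor(read_camera("side"),cv2.COLOR_RGB2BGR);cv2.imwrite("pics/fs.png",im)
t=cv2.cvtColor(read_camera("top"),cv2.COLOR_RGB2BGR);cv2.imwrite("pics/ft.png",t)
im=im[120:250,130:250];t=t[105:165,180:340]
cv2.imwrite("pics/s7.png",np.vstack([np.hstack([cv2.resize(im,(369,400),interpolation=cv2.INTER_CUBIC),np.zeros((400,431,3),np.uint8)]),cv2.copyMakeBorder(cv2.resize(t,(533,200),interpolation=cv2.INTER_CUBIC),0,0,0,267,0)]))
E
```

```text
c [0.6146 0.0277] [ 1.87  1.91 -2.5   1.51]
d [0.6029 0.0913] [ 12.22   7.01 -10.36  12.42]
b [ 0.6214 -0.0324] [-5.74 -3.42  5.51 -6.85]
a [ 0.6293 -0.0978] [-12.25  -7.88  12.94 -15.4 ]
```

View pics/s7.png

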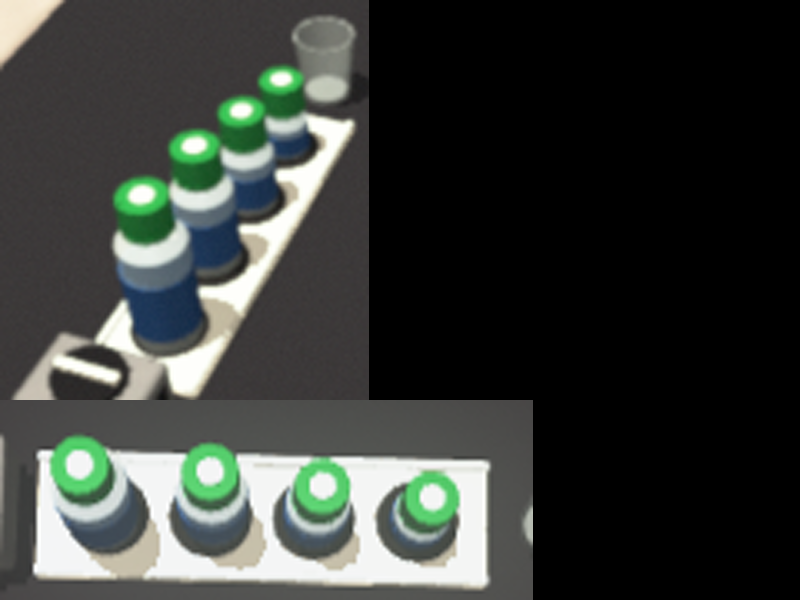

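All four stand upright on their pads, tallest by the pump and shortest by the beaker. The side-view cap blobs merged, so I'll redo the centring check without closing.

```bash
python3 - <<'E'
from h import *
I={"side":cv2.imread("pics/fs.png"),"top":cv2.imread("pics/ft.png")}
g={}
for n in("top","side"):
    i=I[n].astype(int);m=((i[...,1]>70)&(i[...,1]-i[...,2]>35)&(i[...,1]-i[...,0]>35)).astype(np.uint8)
    cs,_=cv2.findContours(m,cv2.RETR_EXTERNAL,cv2.CHAIN_APPROX_NONE)
    g[n]=[np.array([M["m10"],M["m01"]])/M["m00"] for M in map(cv2.moments,cs) if M["m00"]>60]; print(n,len(g[n]))
pad={"d":(.6177,.1136),"c":(.6145,.0332),"b":(.6115,-.0467),"a":(.6072,-.1268)}
for k,z in zip("dcba",(.155,.133,.111,.089)):
    x,y=pad[k];e=[min(g[n],key=lambda b:np.linalg.norm(b-cen(n,x,y,z))) for n in("top","side")]
    r=least_squares(lambda p:np.r_[cen("top",*p,z)-e[0],cen("side",*p,z)-e[1]],[x,y],diff_step=1e-3)
    print(k,r.x.round(4),"off mm",((r.x-pad[k])*1e3).round(1),r.fun.round(2))
# pad circle fit: all-dark edge of white tray, lower (near-robot) rim in top view
E
```

```text
top 4
side 2
d [0.6174 0.1167] off mm [-0.3  3.1] [ 0.64  0.81 -0.94  0.32]
c [0.607 0.016] off mm [ -7.5 -17.2] [ 7.02  5.09 -7.41  7.34]
b [ 0.6138 -0.0448] off mm [2.3 1.9] [-0.64 -0.15  0.38 -0.94]
a [ 0.6209 -0.1099] off mm [13.7 16.9] [-7.16 -4.66  7.68 -9.19]
```

```bash
python3 - <<'E'
from h import *
i=cv2.imread("pics/ft.png").astype(int);m=((i[...,1]>70)&(i[...,1]-i[...,2]>35)&(i[...,1]-i[...,0]>35)).astype(np.uint8)
cs,_=cv2.findContours(m,cv2.RETR_EXTERNAL,cv2.CHAIN_APPROX_NONE)
g=[np.array([M["m10"],M["m01"]])/M["m00"] for M in map(cv2.moments,cs) if M["m00"]>60]
pads=dict(zip("dcba",[(211.8,138.8),(243,139.5),(273.9,140),(305,141.2)]))
s=cv2.imread("pics/fs.png")
for k,z,D in zip("dcba",(.155,.133,.111,.089),(.056,.052,.048,.044)):
    P=ray("top",pads[k],.011)[:2]
    e=min(g,key=lambda b:np.linalg.norm(b-cen("top",*P,z)))
    r=least_squares(lambda p:cen("top",*p,z)-e,P,diff_step=1e-3)
    print(k,r.x.round(4),"pad",P.round(4),"off mm",((r.x-P)*1e3).round(1))
    # draw expected base circle (green) and pad circle (red) on side picture
    for C,rad,col,zz in((P,.032,(0,0,255),.011),(r.x,D/2,(0,255,255),.011)):
        for t in th: 
            q=(proj("side",[C[0]+rad*np.cos(t),C[1]+rad*np.sin(t),zz])-[150,140])*6
            s6=globals().setdefault("S6",cv2.resize(s[140:240,150:250],None,fx=6,fy=6,interpolation=cv2.INTER_CUBIC))
            cv2.circle(s6,tuple(int(v) for v in q),1,col,-1)
cv2.imwrite("pics/s8.png",S6)
E
```

```text
d [0.6193 0.1181] pad [0.6178 0.1135] off mm [1.5 4.6]
c [0.6192 0.0318] pad [0.6144 0.0333] off mm [ 4.8 -1.5]
b [ 0.6134 -0.0463] pad [ 0.6115 -0.0462] off mm [ 1.8 -0.1]
a [ 0.6092 -0.1267] pad [ 0.6068 -0.1262] off mm [ 2.3 -0.5]
```

View pics/s8.png

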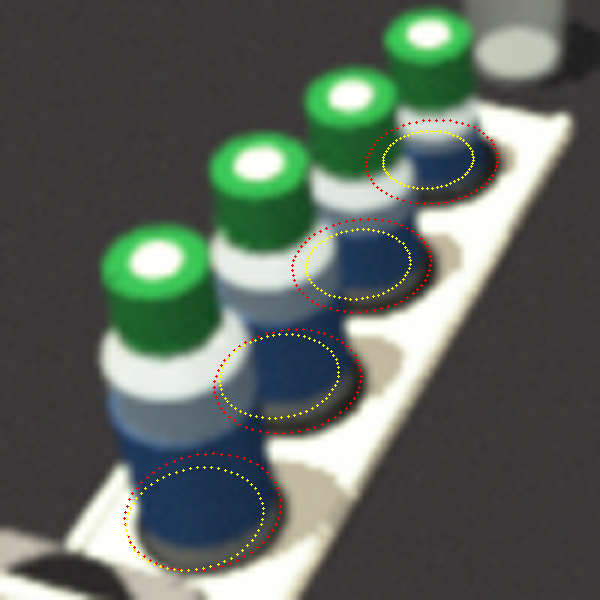

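All bases lie inside their pads. The best estimates put a and b within about 1–2 mm, d about 3 mm toward the pump and c about 3 mm toward +x. There's plenty of time, so I'll nudge d and c closer to centre, starting with d.

Call:
{"method": "arm_command", "body": {
  "motion": [
    [[0.015, 0.009, 0, 0, 0, 0], [0.036, 0.021, 0, 0, 0, 0], [0.036, 0.021, 0, 0, 0, 0], [0.036, 0.021, 0, 0, 0, 0], [0.036, 0.021, 0, 0, 0, 0], [0.036, 0.021, 0, 0, 0, 0], [0.036, 0.021, 0, 0, 0, 0], [0.036, 0.021, 0, 0, 0, 0]]
  ]
}}

```text
time_s: 41.15
position: [0.5362, -0.0164, 0.2068]
tcp_rot: [0.704, 0.71, 0.0, 0.0]
force: [-0.5, -0.8, 0.7]
width: 0.0747
gripper_force: 0.0
```

Call:
{"method": "arm_command", "body": {
  "motion": [
    [[0.036, 0.021, 0, 0, 0, 0], [0.036, 0.021, 0, 0, 0, 0], [0.036, 0.021, 0, 0, 0, 0], [0.02, 0.012, 0, 0, 0, 0], [0.008, 0.005, 0, 0, 0, 0], [0, 0, 0, 0, 0, 0], [0, 0, 0, 0, 0, 0]]
  ]
}}

```text
time_s: 41.85
position: [0.6138, 0.1167, 0.2064]
tcp_rot: [0.705, 0.71, -0.001, -0.0]
force: [-0.1, -0.1, 0.3]
width: 0.0751
gripper_force: 0.0
```

```bash
python3 - <<'E'
from h import *
print(get_obs()["position"].round(4),delta(.6152,.1147,.0935))
E
```

```text
[0.6138 0.1167 0.2064] [-0.002   0.0015  0.1129]
```

Call:
{"method": "arm_command", "body": {
  "motion": [
    [[-0.002, 0.0015, 0.02, 0, 0, 0], [0, 0, 0.03, 0, 0, 0], [0, 0, 0.03, 0, 0, 0], [0, 0, 0.02, 0, 0, 0], [0, 0, 0.01, 0, 0, 0], [0, 0, 0.003, 0, 0, 0], [0, 0, 0, 0, 0, 0], [0, 0, 0, 0, 0, 0]]
  ]
}}

```text
time_s: 42.65
position: [0.6169, 0.1148, 0.0955]
tcp_rot: [0.705, 0.709, 0.001, 0.001]
force: [-0.2, 0.1, 0.3]
width: 0.0748
gripper_force: 0.0
```

Call:
{"method": "arm_command", "body": {
  "motion": [
    [[0, 0, 0, 0, 0, 0], [0, 0, 0, 0, 0, 0], [0, 0, 0, 0, 0, 0], [0, 0, 0, 0, 0, 0], [0, 0, 0, 0, 0, 0], [0, 0, 0, 0, 0, 0], [0, 0, 0, 0, 0, 0], [0, 0, 0, 0, 0, 0]]
  ],
  "claw": 0.0
}}

```text
time_s: 43.45
position: [0.6157, 0.1151, 0.0937]
tcp_rot: [0.705, 0.71, -0.0, -0.0]
force: [-0.4, 0.5, 1.5]
width: 0.0394
gripper_force: 30.0
```

Call:
{"method": "arm_command", "body": {
  "motion": [
    [[0, 0, -0.004, 0, 0, 0], [0, 0, -0.004, 0, 0, 0], [-0.0028, 0, 0, 0, 0, 0], [0, 0, 0, 0, 0, 0], [0, 0, 0, 0, 0, 0]]
  ]
}}

```text
time_s: 43.95
position: [0.6157, 0.1121, 0.1015]
tcp_rot: [0.705, 0.709, -0.0, -0.0]
force: [0.7, 1.1, -3.1]
width: 0.0395
gripper_force: 30.0
```

Call:
{"method": "arm_command", "body": {
  "motion": [
    [[0, 0, 0.004, 0, 0, 0], [0, 0, 0.002, 0, 0, 0], [0, 0, 0.001, 0, 0, 0], [0, 0, 0.001, 0, 0, 0], [0, 0, 0.001, 0, 0, 0], [0, 0, 0, 0, 0, 0], [0, 0, 0, 0, 0, 0]]
  ]
}}

```text
time_s: 44.65
position: [0.616, 0.1123, 0.0937]
tcp_rot: [0.705, 0.71, 0.0, 0.0]
force: [-3.8, 0.2, 4.9]
width: 0.0396
gripper_force: 30.0
```

Call:
{"method": "arm_command", "body": {
  "motion": [
    [[0, 0, -0.001, 0, 0, 0], [0, 0, 0, 0, 0, 0]]
  ]
}}

```text
time_s: 44.85
position: [0.6161, 0.1122, 0.0937]
tcp_rot: [0.705, 0.709, 0.0, 0.0]
force: [-0.1, -0.1, 0.1]
width: 0.0393
gripper_force: 30.0
```

Call:
{"method": "arm_command", "body": {
  "motion": [
    [[0, 0, 0, 0, 0, 0], [0, 0, 0, 0, 0, 0], [0, 0, 0, 0, 0, 0], [0, 0, 0, 0, 0, 0], [0, 0, 0, 0, 0, 0], [0, 0, 0, 0, 0, 0], [0, 0, 0, 0, 0, 0]]
  ],
  "claw": 0.075
}}

```text
time_s: 45.55
position: [0.6158, 0.1122, 0.0937]
tcp_rot: [0.705, 0.709, 0.0, 0.0]
force: [0.0, -0.2, 0.2]
width: 0.0743
gripper_force: 0.0
```

Call:
{"method": "arm_command", "body": {
  "motion": [
    [[0, 0, -0.01, 0, 0, 0], [0, 0, -0.03, 0, 0, 0], [0, 0, -0.04, 0, 0, 0], [0, 0, -0.03, 0, 0, 0], [-0.025, 0, 0, 0, 0, 0], [-0.035, 0, 0, 0, 0, 0], [-0.02, 0, 0, 0, 0, 0], [0, 0, 0, 0, 0, 0]]
  ]
}}

```text
time_s: 46.35
position: [0.6166, 0.0296, 0.2048]
tcp_rot: [0.706, 0.708, 0.0, 0.001]
force: [-0.4, 0.8, -0.5]
width: 0.0753
gripper_force: 0.0
```

Call:
{"method": "arm_command", "body": {
  "motion": [
    [[0, 0, 0, 0, 0, 0], [0, 0, 0, 0, 0, 0]]
  ]
}}

```text
time_s: 46.55
position: [0.6164, 0.0331, 0.2041]
tcp_rot: [0.705, 0.71, 0.0, -0.0]
force: [-0.8, 0.3, -0.4]
width: 0.0749
gripper_force: 0.0
```

```bash
python3 - <<'E'
from h import *
print(get_obs()["position"].round(4),delta(.615,.0325,.0713))
E
```

```text
[0.6164 0.0331 0.2041] [-0.0007 -0.0014  0.1328]
```

Call:
{"method": "arm_command", "body": {
  "motion": [
    [[-0.0007, -0.0014, 0.02, 0, 0, 0], [0, 0, 0.03, 0, 0, 0], [0, 0, 0.035, 0, 0, 0], [0, 0, 0.03, 0, 0, 0], [0, 0, 0.012, 0, 0, 0], [0, 0, 0.005, 0, 0, 0], [0, 0, 0, 0, 0, 0], [0, 0, 0, 0, 0, 0]]
  ]
}}

```text
time_s: 47.35
position: [0.6164, 0.0317, 0.0737]
tcp_rot: [0.705, 0.71, 0.001, 0.001]
force: [0.8, 0.2, 0.2]
width: 0.0751
gripper_force: 0.0
```

Call:
{"method": "arm_command", "body": {
  "motion": [
    [[0, 0, 0, 0, 0, 0], [0, 0, 0, 0, 0, 0], [0, 0, 0, 0, 0, 0], [0, 0, 0, 0, 0, 0], [0, 0, 0, 0, 0, 0], [0, 0, 0, 0, 0, 0], [0, 0, 0, 0, 0, 0], [0, 0, 0, 0, 0, 0]]
  ],
  "claw": 0.0
}}

```text
time_s: 48.15
position: [0.6149, 0.0315, 0.0718]
tcp_rot: [0.705, 0.709, -0.0, -0.0]
force: [-0.2, -0.0, 1.3]
width: 0.0393
gripper_force: 30.0
```

Call:
{"method": "arm_command", "body": {
  "motion": [
    [[0, 0, -0.004, 0, 0, 0], [0, 0, -0.004, 0, 0, 0], [0.001, -0.0027, 0, 0, 0, 0], [0, 0, 0, 0, 0, 0], [0, 0, 0, 0, 0, 0]]
  ]
}}

```text
time_s: 48.65
position: [0.612, 0.0326, 0.0796]
tcp_rot: [0.705, 0.71, -0.0, -0.0]
force: [0.1, -0.3, -1.6]
width: 0.0391
gripper_force: 30.0
```

Call:
{"method": "arm_command", "body": {
  "motion": [
    [[0, 0, 0.004, 0, 0, 0], [0, 0, 0.002, 0, 0, 0], [0, 0, 0.001, 0, 0, 0], [0, 0, 0.001, 0, 0, 0], [0, 0, 0.001, 0, 0, 0], [0, 0, 0, 0, 0, 0], [0, 0, 0, 0, 0, 0]]
  ]
}}

```text
time_s: 49.35
position: [0.6123, 0.0325, 0.0718]
tcp_rot: [0.705, 0.71, 0.0, 0.0]
force: [-3.7, -0.2, 4.8]
width: 0.039
gripper_force: 30.0
```

Call:
{"method": "arm_command", "body": {
  "motion": [
    [[0, 0, -0.001, 0, 0, 0], [0, 0, 0, 0, 0, 0]]
  ]
}}

```text
time_s: 49.55
position: [0.6125, 0.0325, 0.0718]
tcp_rot: [0.705, 0.709, 0.0, 0.0]
force: [-0.8, -0.7, 2.2]
width: 0.0393
gripper_force: 30.0
```

Call:
{"method": "arm_command", "body": {
  "motion": [
    [[0, 0, 0, 0, 0, 0], [0, 0, 0, 0, 0, 0], [0, 0, 0, 0, 0, 0], [0, 0, 0, 0, 0, 0], [0, 0, 0, 0, 0, 0], [0, 0, 0, 0, 0, 0], [0, 0, 0, 0, 0, 0]]
  ],
  "claw": 0.075
}}

```text
time_s: 50.25
position: [0.6123, 0.0325, 0.0717]
tcp_rot: [0.705, 0.709, -0.0, -0.0]
force: [0.2, -1.0, -0.9]
width: 0.0741
gripper_force: 0.0
```

Call:
{"method": "arm_command", "body": {
  "motion": [
    [[0, 0, -0.01, 0, 0, 0], [0, 0, -0.03, 0, 0, 0], [0, 0, -0.04, 0, 0, 0], [0, 0, -0.04, 0, 0, 0], [0, 0, -0.03, 0, 0, 0], [0, 0, 0, 0, 0, 0]]
  ]
}}

```text
time_s: 50.85
position: [0.6157, 0.0323, 0.2293]
tcp_rot: [0.705, 0.709, 0.004, 0.004]
force: [-0.2, 0.3, -0.2]
width: 0.0752
gripper_force: 0.0
```

Call:
{"method": "arm_command", "body": {
  "motion": [
    [[-0.025, -0.02, 0, 0, 0, 0], [-0.04, -0.03, 0, 0, 0, 0], [-0.04, -0.03, 0, 0, 0, 0], [-0.04, -0.03, 0, 0, 0, 0], [-0.04, -0.03, 0, 0, 0, 0], [-0.04, -0.03, 0, 0, 0, 0], [-0.02, -0.015, 0, 0, 0, 0], [0, 0, 0, 0, 0, 0]]
  ]
}}

```text
time_s: 51.65
position: [0.4269, -0.216, 0.2215]
tcp_rot: [0.706, 0.708, -0.0, -0.0]
force: [1.3, 0.8, 0.1]
width: 0.075
gripper_force: 0.0
```

```bash
python3 - <<'E'
from h import *
s=cv2.cvtColor(read_camera("side"),cv2.COLOR_RGB2BGR)[115:250,130:260]
tt=cv2.cvtColor(read_camera("top"),cv2.COLOR_RGB2BGR);i=tt.astype(int)
m=((i[...,1]>70)&(i[...,1]-i[...,2]>35)&(i[...,1]-i[...,0]>35)).astype(np.uint8)
cs,_=cv2.findContours(m,cv2.RETR_EXTERNAL,cv2.CHAIN_APPROX_NONE)
g=[np.array([M["m10"],M["m01"]])/M["m00"] for M in map(cv2.moments,cs) if M["m00"]>60]
for k,z,p in zip("dcba",(.155,.133,.111,.089),[(211.8,138.8),(243,139.5),(273.9,140),(305,141.2)]):
    P=ray("top",p,.011)[:2];e=min(g,key=lambda b:np.linalg.norm(b-cen("top",*P,z)))
    r=least_squares(lambda q:cen("top",*q,z)-e,P,diff_step=1e-3);print(k,((r.x-P)*1e3).round(1))
cv2.imwrite("pics/s9.png",np.hstack([cv2.resize(s,(385,400),interpolation=cv2.INTER_CUBIC),cv2.copyMakeBorder(cv2.resize(tt[105:165,180:340],(415,156),interpolation=cv2.INTER_CUBIC),0,244,0,0,0)]))
E
```

```text
d [2.5 1.8]
c [ 2.5 -0.2]
b [ 1.8 -0.1]
a [ 2.3 -0.4]
```

View pics/s9.png

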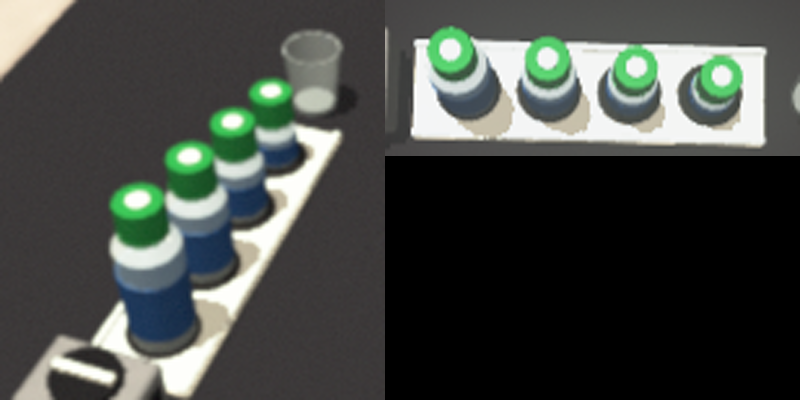

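All four stand upright on their pads in the right order, and the remaining offsets of about 2 mm or less are at calibration level. The arm is clear, so I'm handing in.

```bash
python3 -c "
from workcell import *
print(sign_off())"
```

```text
the job is handed in; nothing more can be done
None
```

The job is handed in at about 52 s: the four bottles stand upright on their own pads, tallest (d) by the pump, then c, b and a by the beaker, each within about 3 mm of its pad centre by the camera check; the real fingertips sat about 33 mm above the reported TCP, so the first two closings on c missed without disturbing it.

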